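# Stand the glaze-sample board up on its prop leg

## Task

The framed glaze-sample board lies face down on the bench. Swing the sprung leg on its back out until it snaps past centre and locks wide open, then tip the board up on its bottom edge where it lies and let it stand by itself, leaning back on the leg. The tiles chip and the ware is for sale: bring it up gently, do not let it drop or fall over, and leave the mug, the bowl and the glaze jar as they are.

Things in the scene. Friction and masses are not known exactly. Their poses are not given: they have to be found in the camera images.
- board: Glaze-sample board lying on its face: wooden frame 170 mm bottom to top edge (x) by 250 wide (y) by 16 thick (z), 0.6 kg; back panel at z = 13 mm, tiles recessed in the face. Origin: centre of the face side, on the bench. x runs from bottom to top edge (yaw 0.55 to 1.25 rad: away from the robot and to its left), z out of the back (up; once standing, back towards the robot, 16 degrees below level).
- prop_leg (a joint): Leg angle (rad): 0 folded parallel to the back, 0.70 wide open on its stop. It turns about the board's y axis, the foot swinging up off the back. Springs pull it shut below dead centre at 0.33 and throw it open above: 0.13 N m (with its weight, 1.6 N at the foot) starts it and as much holds it open. No latch: pushed back below 0.33 it folds. Standing, the board's weight presses it onto its stop.
- leg_hinge (a point): Middle of the leg's hinge pin, at x = +32, y = 0, z = 32 mm in the board's frame; axes as the board's. From here the leg, an aluminium bar 24 mm wide (y) and 10 thick, runs along the centre line towards the bottom edge; folded, 14 mm of air lie between it and the panel. Steel bracket and springs: 27 mm each side of the centre line (flanges 34), x = -10 to +58, up to z = 38 mm.
- leg_foot (a point): Centre of the foot, 112 mm from the pin: a black rubber roll, radius 6 mm, 30 mm long across the leg's end. Folded at x = -80, z = 32 mm in the board's frame, wide open at x = -54, z = 104. Standing it rests on the bench 94 mm behind the bottom edge. Its axes turn with the leg: x points from foot to hinge.
- pull (a point): Centre of the dark steel T-bar pull on the back of the top rail, for lifting the board (x = +75, y = 0, z = 50 mm in the board's frame; axes as the board's): a round bar with domed ends, 32 mm long along y, radius 6, on a post of radius 4 mm. Pinched lightly by its two ends it turns between the fingers as the board tips. Standing it is about 145 mm high.
- bottom_edge (a point): Middle of the board's bottom edge, mid thickness (x = -85, y = 0, z = 8 mm in the board's frame); axes as the board's. The board turns up on the face-side corner of this edge (z = 0) and, past upright, on its back-side corner (z = 16 mm). Standing, this point is about 2 mm high.
- top_edge (a point): Middle of the board's top edge, mid thickness (x = +85, y = 0, z = 8 mm in the board's frame); axes as the board's. When the board stands on the leg, turned 106 degrees from lying and so leaning 16 degrees back onto the leg, this point is about 166 mm high.
- mug: Bystander: cream mug, 78 mm across, 85 high, handle to its +y; origin centre of its underside. Stands beside the board.
- glaze_jar: Bystander: dark blue jar with white lid, 68 mm across, 95 high; origin centre of its underside. Stands beside the board.
- bowl: Bystander: rust-red bowl, 110 mm across, 50 high; origin centre of its underside. Stands beside the board.

How it is judged:
By the outcome, as a careful person would: the job done as asked, in the order asked, and still so for the second after the job is handed in, with the robot touching nothing.
It also fails if it takes over 58 s, if anything falls off the work surface, if the arm or the gripper's body presses on something with over 40 N, if the wrist force passes 120 N, or if a joint passes its speed limit or range.

## Robot

A 6-joint arm with a two-finger parallel gripper is mounted at the origin on the work surface. World frame = base frame: x ahead of the robot, y to its left, z up, the work surface at z = 0. Lengths are in m, angles in degrees, forces in N, time in s.
With the tool pointing down it reaches from about 0.3 to 0.75 m from the base axis. Payload 8.5 kg.
Tool frame: the origin (TCP) lies on the centre line of the jaws, within the pads' length; the fingertips stand 14 mm ahead of it and the grasp point (between the pads) lies 5 mm behind it; z points along the fingers, y is the direction in which the jaws open and shut (so a half turn about z gives the same grasp; the last joint's range is limited). The gripper opens to 85 mm and grips with 20 to 120 N. Pads are 22 mm wide; open, the fingers measure 114 mm over their backs; the gripper's body (76 mm by 85 mm) begins 54 mm behind the grasp point. The pads swing forward as they close: fully open they stand 13 mm farther back than shut.
Start: joints at [-85.273, 21.807, 74.336, -0, 83.858, -12.336], TCP at [0.161, -0.526, 0.211] pointing down, gripper open.
Joint ranges: [-178.18, 178.18], [-50.72, 133.34], [12.68, 142.11], [-81.47, 261.47], [9.98, 163.14], [-165.26, 165.26]. Speed limits (degrees/s): [136.94, 136.94, 180, 180, 180, 180].

## Interface

Orientations are given as a 3x3 rotation matrix whose columns are the frame's x, y, z axes.
In Python, from rig import env, optics, order, finder gives the robot as it stands.
- The arm moves only by the tool play_rows, never from a script. Its argument "commands" is a list of rows, each an object of numbers: "grip": the closure, from -1 (fully open) to 1 (shut); "x", "y", "z": the shift along the tool's x, y, z in m; "rx", "ry", "rz": the turn, a rotation vector about the tool's x, y, z in rad. A call has 1 to 12 rows; each row shifts and turns the commanded pose from where the row before left it, along the tool's axes as they then stand; what a row does not reach is not made up. A row lasts 1/8 s, in which the tool goes at most 62.5 mm and 10.7 degrees, less where a joint would pass 70% of its speed; a pose out of reach is approached as far as the arm can. A call is refused whole if a number of a shift passes 0.0625 or a number of a turn 0.188, either way. A call with a gripper value outside its range is refused whole. The fingers move at their own pace and stop on an object; "squeeze" is the grip in N (left out, the last holds). Time passes only in rows, so rows that do not move let the fingers close. It gives the time, the measured TCP pose, the force and the opening at its end, in the units of the state.
- env.observe(): the state, without advancing time (a new reading comes with each control period).
- optics.get_image(name): name is "side" or "top"; returns a dict with "color" (480x640x3 uint8, blue, green, red), "range_z" (480x640 float32, m along the optical axis (not along the pixel's ray), 0 where there is no reading), "fov_y" (degrees; the focal length in pixels is half the picture's height over the tangent of half this angle, whatever the lens; pixels are square), "cx", "cy" (the principal point, pixels), "dist_coeffs" ([k1, k2, p1, p2, k3] as OpenCV has them; the pictures are not rectified), "cam_to_world" (4x4, takes a point from camera to world coordinates). Camera axes: x right, y down, z forward; pixel columns grow to the right and rows downward; lengths in m; the calibration is good to about 2 mm. A picture is of the moment at which its call begins.
- order.close_job(): hands the job in, once; it reports no verdict.
Trained networks look in the newest picture that a camera, given by its name, has taken for a name from the list of things; names that differ only in an ending like _2 or _b are one class to them, and where a whole thing is asked for, a point or a joint stands for the part that bears it (a point fixed in the world has none). Each returns a list of dicts, best first, with "conf" (0 to 1); they miss things now and then, are a little off and sometimes report something else, mostly with a low value. They report only what shows in the picture. A call takes as long as a camera call.
- finder.boxes_of(camera, thing): "point" ([x, y, z] in m, in world coordinates, good to about 4 mm: the middle of the surface that is visible of it).
The state is a dict: "time_s": time; "q": joint angles; "qvel": joint speeds; "joint_efforts": joint torques, N m; "position": TCP position; "tool_rot": TCP orientation; "ft_force": force on the tool from outside, world axes, zero at the start; "wrist_torque": the same for the moment, N m; "grip_width": finger opening in m.
Only numpy, scipy, OpenCV 4.12 (cv2) and the standard library are available. Lean on these libraries where they do the work, as an engineer would, in place of code of your own. Each camera call takes 0.05 s, during which the arm holds its last target.

## Working session

There is one attempt and no reset: what is moved stays moved. The work goes in short steps, Python scripts to look and compute and a tool call to move; the robot and the scene stay as the last step left them, time stands still between calls to the robot, and variables do not carry over. Pictures are saved under pics/ and viewed, and the job is handed in when it is done.

Besides the shell and the picture viewer there is one more tool, called after "Call:" in YAML: its name, and indented under it one key for each argument. play_rows: Moves the arm, as the interface text tells. Its arguments: {"type":"object","properties":{"commands":{"type":"array"},"squeeze":{"type":"number"}},"required":["commands"]}

```bash
ls; mkdir -p pics
python3 - <<'E'
from rig import env, optics, order, finder
import cv2, numpy as np
s=env.observe(); print({k:np.round(v,3).tolist() for k,v in s.items()})
for n in ["top","side"]:
    im=optics.get_image(n); cv2.imwrite(f"pics/{n}0.png",im["color"])
    print(n,im["fov_y"],im["cx"],im["cy"],im["dist_coeffs"]); print(np.round(im["cam_to_world"],3))
    np.savez(f"{n}0.npz",**{k:np.array(v) for k,v in im.items()})
    for t in ["board","prop_leg","leg_hinge","leg_foot","pull","bottom_edge","top_edge","mug","glaze_jar","bowl"]:
        print(t,[(np.round(d["point"],3).tolist(),round(d["conf"],2)) for d in finder.boxes_of(n,t)[:2]])
E
```

```text
pics
{'time_s': 0.0, 'q': [-85.276, 21.843, 74.386, -0.0, 83.856, -12.336], 'qvel': [0.089, 0.033, 0.009, -0.02, -0.087, -0.049], 'joint_efforts': [-0.001, -44.848, -23.128, -0.0, 0.005, 0.0], 'position': [0.161, -0.525, 0.21], 'tool_rot': [[0.956, 0.293, -0.0], [0.293, -0.956, 0.001], [0.0, -0.001, -1.0]], 'ft_force': [-0.582, 0.167, 0.111], 'wrist_torque': [-0.017, -0.01, -0.029], 'grip_width': 0.085}
top 50.19331564123104 321.06482661168934 242.3278766088073 [-0.14759898  0.          0.          0.          0.        ]
[[ 0.023 -0.999  0.038  0.542]
 [-1.    -0.023 -0.001  0.032]
 [ 0.001 -0.038 -0.999  0.821]
 [ 0.     0.     0.     1.   ]]
board [([0.563, -0.056, 0.013], 0.82)]
prop_leg [([0.557, -0.074, 0.036], 0.95)]
leg_hinge [([0.567, -0.058, 0.01], 0.64), ([0.568, 0.131, 0.025], 0.25)]
leg_foot [([0.556, -0.069, 0.034], 0.94)]
pull [([0.564, -0.056, 0.012], 0.94)]
bottom_edge [([0.564, -0.056, 0.012], 0.69)]
top_edge [([0.564, -0.057, 0.017], 0.76)]
mug [([0.702, -0.259, 0.046], 0.62)]
glaze_jar [([0.376, 0.037, 0.094], 0.94), ([0.558, -0.075, 0.035], 0.53)]
bowl [([0.566, 0.13, 0.022], 0.71)]
side 55.64712981764468 319.17690943903284 240.3959870796491 [-0.00081707  0.          0.          0.          0.        ]
[[ 0.965 -0.2    0.172  0.47 ]
 [-0.263 -0.742  0.617 -0.355]
 [ 0.004 -0.64  -0.768  0.582]
 [ 0.     0.     0.     1.   ]]
board [([0.561, -0.07, 0.016], 0.82), ([0.57, 0.139, 0.025], 0.48)]
prop_leg [([0.552, -0.078, 0.036], 0.56)]
leg_hinge [([0.56, -0.07, 0.01], 0.81), ([0.372, 0.016, 0.074], 0.33)]
leg_foot [([0.554, -0.08, 0.036], 0.68)]
pull [([0.566, -0.069, 0.017], 0.82)]
bottom_edge [([0.563, -0.071, 0.01], 0.55)]
top_edge [([0.565, -0.066, 0.012], 0.56)]
mug [([0.706, -0.25, 0.047], 0.68)]
glaze_jar [([0.555, -0.07, 0.015], 0.38)]
bowl [([0.57, 0.141, 0.024], 0.68)]
```

View pics/top0.png

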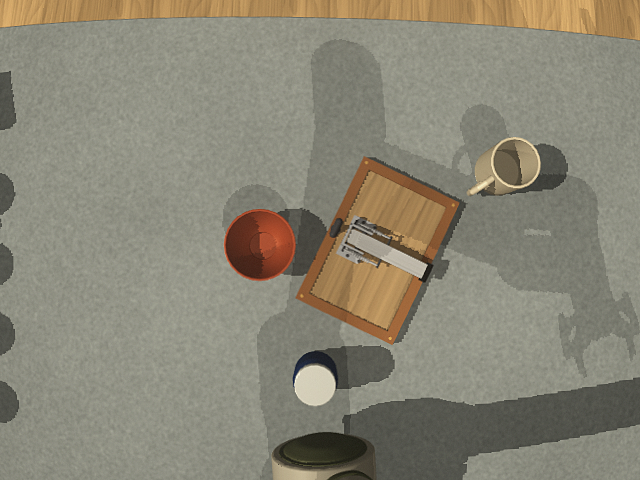

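View pics/side0.png

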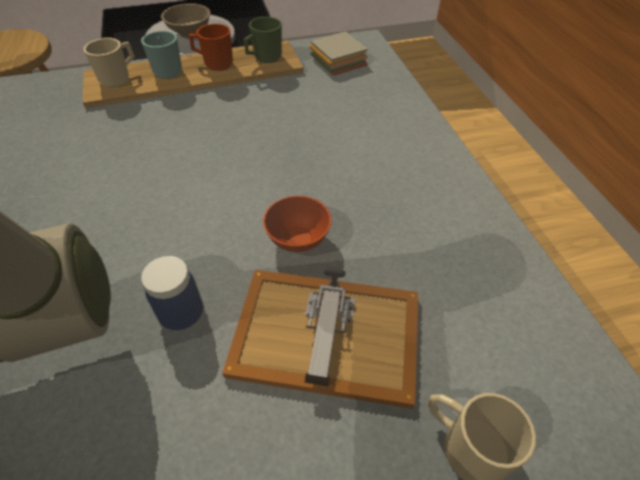

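The top view shows the board with corners near (367,159), (463,204), (393,343) and (298,296), the pull at (336,228) and the foot at (427,271). The bowl is just past the top edge and the mug is beyond one side. Next I'll fit the board pose.

```bash
cat > h.py <<'E'
import numpy as np, cv2
from scipy.optimize import least_squares
def K(im):
    f=240/np.tan(np.radians(float(im["fov_y"]))/2); return np.array([[f,0,float(im["cx"])],[0,f,float(im["cy"])],[0,0,1]])
def proj(im,P):
    T=np.linalg.inv(im["cam_to_world"]); 
    return cv2.projectPoints(np.atleast_2d(P).astype(float),cv2.Rodrigues(T[:3,:3])[0],T[:3,3],K(im),np.array(im["dist_coeffs"]))[0][:,0]
def cloud(im):
    v,u=np.mgrid[0:480,0:640]; p=np.stack([u,v],-1).reshape(-1,1,2).astype(float)
    n=cv2.undistortPoints(p,K(im),np.array(im["dist_coeffs"]))[:,0]
    z=im["range_z"].reshape(-1,1); c=np.hstack([n*z,z])
    T=im["cam_to_world"]; w=c@T[:3,:3].T+T[:3,3]; w[z[:,0]==0]=np.nan
    return w.reshape(480,640,3)
def B2W(b,P):
    x,y,a=b[:3]; P=np.atleast_2d(P).astype(float); c,s=np.cos(a),np.sin(a)
    return np.c_[x+c*P[:,0]-s*P[:,1], y+s*P[:,0]+c*P[:,1], P[:,2]]
E
python3 - <<'E'
from h import *
for n in ["top","side"]:
    im=dict(np.load(f"{n}0.npz")); w=cloud(im); hsv=cv2.cvtColor(im["color"],cv2.COLOR_BGR2HSV)
    # wood board: saturated, world region
    m=(hsv[...,1]>90)&(hsv[...,0]<25)&(w[...,2]>0.006)&(w[...,2]<0.022)&(abs(w[...,0]-.56)<.17)&(abs(w[...,1]+.06)<.17)
    m=cv2.morphologyEx(m.astype(np.uint8),cv2.MORPH_OPEN,np.ones((3,3)))
    _,l,st,_=cv2.connectedComponentsWithStats(m); m=l==1+np.argmax(st[1:,4])
    P=w[m]; r=cv2.minAreaRect((P[:,:2]*1000).astype(np.float32)); print(n,r,np.nanmedian(P[:,2]))
    bench=w[(abs(w[...,2])<.02)&(hsv[...,1]<60)]; print("bench z",np.nanmedian(bench[:,2]))
    # dark foot & pull candidates high z
    print("z of bench-near fit")
    for k,(lo,hi) in {"foot/leg":(.03,.06)}.items():
        mm=(w[...,2]>lo)&(w[...,2]<.065)&(abs(w[...,0]-.56)<.12)&(abs(w[...,1]+.05)<.11)&(hsv[...,2]<75)
        _,l,st,c=cv2.connectedComponentsWithStats(mm.astype(np.uint8))
        for i in range(1,len(st)):
            if st[i,4]>8: print(st[i,4],c[i].round(1),np.median(w[l==i],0).round(4))
E
```

```text
top ((562.870361328125, -59.516082763671875), (170.94017028808594, 250.9710235595703), 65.64083099365234) 0.014330328422439753
bench z 0.0004500779748655148
z of bench-near fit
142 [336.1 227.5] [0.5931 0.0093 0.0553]
9 [364.8 232.6] [ 0.5876 -0.0358  0.0358]
13 [389.1 240.9] [ 0.5761 -0.0733  0.0348]
11 [378.6 262.8] [ 0.5419 -0.0586  0.0337]
116 [426.6 272.5] [ 0.5289 -0.1328  0.0378]
side ((563.46484375, -58.248565673828125), (172.2439727783203, 250.40379333496094), 65.33756256103516) 0.012325259494306628
bench z -0.00129944073365168
z of bench-near fit
178 [333.9 273.1] [0.5929 0.0071 0.0524]
16 [339.2 331.1] [ 0.5764 -0.0747  0.0323]
184 [317.5 380. ] [ 0.5303 -0.134   0.0355]
```

Call:
play_rows:
  commands:
    - {"x": 0.039, "y": -0.0224, "grip": -1}
    - {"x": 0.039, "y": -0.0224}
    - {"x": 0.039, "y": -0.0224}
    - {"x": 0.039, "y": -0.0224}
    - {"x": 0.039, "y": -0.0224}
    - {"x": 0.039, "y": -0.0224}
    - {"x": 0.039, "y": -0.0224}
    - {"x": 0.039, "y": -0.0224}
    - {"x": 0.039, "y": -0.0224}
    - {"x": 0.039, "y": -0.0224}
    - {"x": 0.039, "y": -0.0224}
    - {"x": 0.039, "y": -0.0224}
  squeeze: 20

```text
invalid input at $.commands[0]: expected keys grip, x, y, z, rx, ry, rz
```

Call:
play_rows:
  commands:
    - {"rz": -0.141}
    - {"rz": -0.141}
    - {"rz": -0.141}
    - {"rz": -0.141}
    - {"rz": -0.141}
    - {"rz": -0.141}
    - {"z": 0.04}
    - {"z": 0.04}
    - {}

```text
invalid input at $.commands[0]: expected keys grip, x, y, z, rx, ry, rz
```

Call:
play_rows:
  commands:
    - {"grip": -1, "x": 0.039, "y": -0.0224, "z": 0, "rx": 0, "ry": 0, "rz": 0}
    - {"grip": -1, "x": 0.039, "y": -0.0224, "z": 0, "rx": 0, "ry": 0, "rz": 0}
    - {"grip": -1, "x": 0.039, "y": -0.0224, "z": 0, "rx": 0, "ry": 0, "rz": 0}
    - {"grip": -1, "x": 0.039, "y": -0.0224, "z": 0, "rx": 0, "ry": 0, "rz": 0}
    - {"grip": -1, "x": 0.039, "y": -0.0224, "z": 0, "rx": 0, "ry": 0, "rz": 0}
    - {"grip": -1, "x": 0.039, "y": -0.0224, "z": 0, "rx": 0, "ry": 0, "rz": 0}
    - {"grip": -1, "x": 0.039, "y": -0.0224, "z": 0, "rx": 0, "ry": 0, "rz": 0}
    - {"grip": -1, "x": 0.039, "y": -0.0224, "z": 0, "rx": 0, "ry": 0, "rz": 0}
    - {"grip": -1, "x": 0.039, "y": -0.0224, "z": 0, "rx": 0, "ry": 0, "rz": 0}
    - {"grip": -1, "x": 0.039, "y": -0.0224, "z": 0, "rx": 0, "ry": 0, "rz": 0}
    - {"grip": -1, "x": 0.039, "y": -0.0224, "z": 0, "rx": 0, "ry": 0, "rz": 0}
    - {"grip": -1, "x": 0.039, "y": -0.0224, "z": 0, "rx": 0, "ry": 0, "rz": 0}
  squeeze: 20

```text
time_s: 2.6
position: [0.5308, -0.1303, 0.2108]
tool_rot: [[0.956, 0.294, 0.0], [0.294, -0.956, -0.0], [0.0, 0.0, -1.0]]
ft_force: [-0.7, -0.0, 0.2]
grip_width: 0.0852
```

Call:
play_rows:
  commands:
    - {"grip": -1, "x": 0, "y": 0, "z": 0, "rx": 0, "ry": 0, "rz": -0.141}
    - {"grip": -1, "x": 0, "y": 0, "z": 0, "rx": 0, "ry": 0, "rz": -0.141}
    - {"grip": -1, "x": 0, "y": 0, "z": 0, "rx": 0, "ry": 0, "rz": -0.141}
    - {"grip": -1, "x": 0, "y": 0, "z": 0, "rx": 0, "ry": 0, "rz": -0.141}
    - {"grip": -1, "x": 0, "y": 0, "z": 0, "rx": 0, "ry": 0, "rz": -0.141}
    - {"grip": -1, "x": 0, "y": 0, "z": 0, "rx": 0, "ry": 0, "rz": -0.141}
    - {"grip": -1, "x": 0, "y": 0, "z": 0.04, "rx": 0, "ry": 0, "rz": 0}
    - {"grip": -1, "x": 0, "y": 0, "z": 0.04, "rx": 0, "ry": 0, "rz": 0}
    - {"grip": -1, "x": 0, "y": 0, "z": 0, "rx": 0, "ry": 0, "rz": 0}
    - {"grip": -1, "x": 0, "y": 0, "z": 0, "rx": 0, "ry": 0, "rz": 0}

```text
time_s: 3.85
position: [0.5307, -0.1319, 0.1323]
tool_rot: [[0.414, 0.91, 0.002], [0.91, -0.414, -0.001], [-0.0, 0.002, -1.0]]
ft_force: [-0.8, -0.2, 0.6]
grip_width: 0.0857
```

Call:
play_rows:
  commands:
    - {"grip": -1, "x": 0, "y": 0, "z": 0.026, "rx": 0, "ry": 0, "rz": 0}
    - {"grip": -1, "x": 0, "y": 0, "z": 0.026, "rx": 0, "ry": 0, "rz": 0}
    - {"grip": -1, "x": 0, "y": 0, "z": 0.022, "rx": 0, "ry": 0, "rz": 0}
    - {"grip": -1, "x": 0, "y": 0, "z": 0.012, "rx": 0, "ry": 0, "rz": 0}
    - {"grip": -1, "x": 0, "y": 0, "z": 0.01, "rx": 0, "ry": 0, "rz": 0}
    - {"grip": -1, "x": 0, "y": 0, "z": 0, "rx": 0, "ry": 0, "rz": 0}
    - {"grip": -1, "x": 0, "y": 0, "z": 0, "rx": 0, "ry": 0, "rz": 0}

```text
time_s: 4.72
position: [0.5303, -0.1317, 0.0354]
tool_rot: [[0.414, 0.91, 0.001], [0.91, -0.414, -0.001], [-0.0, 0.001, -1.0]]
ft_force: [-0.8, -0.4, -1.8]
grip_width: 0.0859
```

```bash
cat > snap.py <<'E'
import sys
from rig import env, optics, order, finder
import cv2, numpy as np
t=sys.argv[1]
s=env.observe(); print({k:np.round(s[k],4).tolist() for k in ["time_s","q","position","ft_force","wrist_torque","grip_width"]})
for n in sys.argv[2:]:
    im=optics.get_image(n); np.savez(f"{n}{t}.npz",**{k:np.array(v) for k,v in im.items()})
    c=im["color"]
    cv2.imwrite(f"pics/{n}{t}.png",c)
    u,v=(200,120) if n=="top" else (180,190)
    cv2.imwrite(f"pics/{n}{t}z.png",cv2.resize(c[v:v+240,u:u+300],None,fx=2.5,fy=2.5,interpolation=cv2.INTER_CUBIC))
E
python3 snap.py 1 side
```

```text
{'time_s': 4.725, 'q': [-26.3642, 32.3309, 89.0088, 0.0001, 58.5914, -1.898], 'position': [0.5303, -0.1317, 0.0354], 'ft_force': [-0.7882, -0.4325, -1.8404], 'wrist_torque': [-0.0267, -0.0202, 0.0298], 'grip_width': 0.0859}
```

View pics/side1z.png

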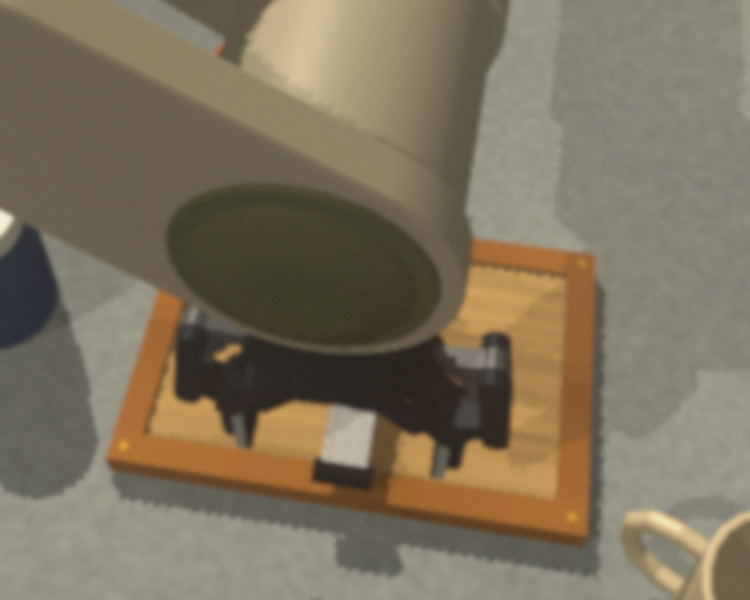

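Side view: the fingers straddle the foot, with tips at about (243,440) and (445,470) and the foot at (345,470). Closing now.

Call:
play_rows:
  commands:
    - {"grip": 1, "x": 0, "y": 0, "z": 0, "rx": 0, "ry": 0, "rz": 0}
    - {"grip": 1, "x": 0, "y": 0, "z": 0, "rx": 0, "ry": 0, "rz": 0}
    - {"grip": 1, "x": 0, "y": 0, "z": 0, "rx": 0, "ry": 0, "rz": 0}
    - {"grip": 1, "x": 0, "y": 0, "z": 0, "rx": 0, "ry": 0, "rz": 0}
    - {"grip": 1, "x": 0, "y": 0, "z": 0, "rx": 0, "ry": 0, "rz": 0}
    - {"grip": 1, "x": 0, "y": 0, "z": 0, "rx": 0, "ry": 0, "rz": 0}
  squeeze: 20

```text
time_s: 5.52
position: [0.5299, -0.1315, 0.0347]
tool_rot: [[0.414, 0.91, -0.0], [0.91, -0.414, 0.0], [0.0, -0.0, -1.0]]
ft_force: [0.3, -0.3, 0.9]
grip_width: 0.0001
```

```bash
python3 snap.py 2 side
```

```text
{'time_s': 5.525, 'q': [-26.3617, 32.3809, 89.0647, -0.0, 58.5567, -1.8972], 'position': [0.5299, -0.1315, 0.0347], 'ft_force': [0.3464, -0.2973, 0.8791], 'wrist_torque': [-0.0204, -0.0321, 0.014], 'grip_width': 0.0001}
```

View pics/side2z.png

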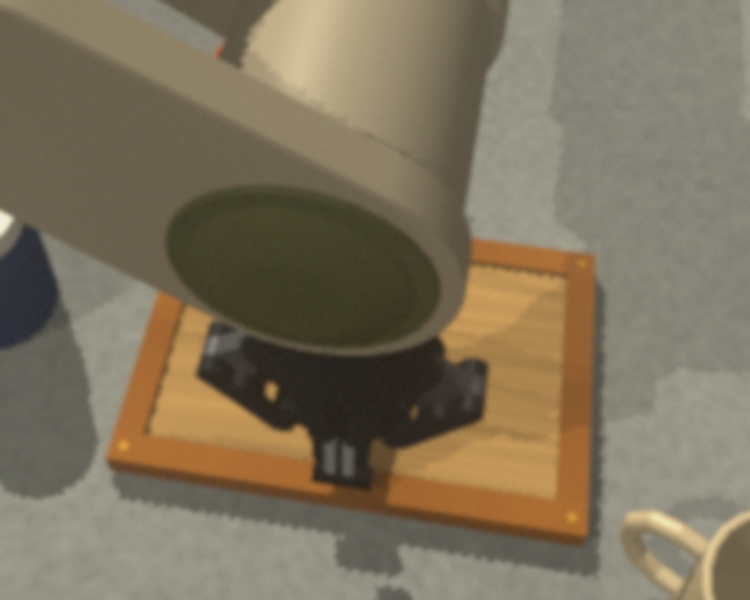

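The gripper closed on nothing. The foot still shows at (345,475), with the shut fingers just above it. I'll check the heights from depth.

```bash
python3 - <<'E'
from h import *
im=dict(np.load("side2.npz")); w=cloud(im)
b=(.5631,-.059,1.143)
d=w-np.array([b[0],b[1],0]); c,s=np.cos(b[2]),np.sin(b[2])
bx=c*d[...,0]+s*d[...,1]; by=-s*d[...,0]+c*d[...,1]
for v in range(355,392,2):
    print(v,[(int(1000*bx[v,u]),int(1000*by[v,u]),int(1000*w[v,u,2])) for u in (308,314,318,324,330)], im["color"][v,318])
E
python3 snap.py 3 top
```

```text
355 [(-97, 6, 134), (-81, 3, 103), (-75, 0, 91), (-96, -10, 138), (-97, -16, 142)] [29 35 40]
357 [(-97, 6, 128), (-83, 2, 102), (-78, -1, 92), (-97, -10, 134), (-97, -16, 137)] [27 34 38]
359 [(-97, 6, 124), (-85, 2, 101), (-83, -1, 99), (-97, -10, 130), (-96, -16, 131)] [32 36 42]
361 [(-92, 7, 108), (-87, 2, 100), (-94, -3, 117), (-96, -10, 124), (-87, -16, 106)] [29 35 41]
363 [(-92, 7, 104), (-87, 2, 94), (-92, -3, 108), (-97, -10, 120), (-87, -16, 101)] [29 34 39]
365 [(-93, 7, 99), (-88, 1, 91), (-92, -3, 101), (-92, -10, 103), (-87, -16, 96)] [34 37 43]
367 [(-87, 9, 82), (-90, 1, 91), (-92, -3, 96), (-92, -10, 100), (-51, -12, 10)] [50 56 59]
369 [(-86, 9, 74), (-91, 1, 87), (-91, -3, 88), (-91, -10, 92), (-54, -13, 10)] [78 85 87]
371 [(-87, 9, 70), (-91, 1, 81), (-91, -3, 83), (-87, -9, 77), (-57, -13, 11)] [84 92 96]
373 [(-87, 9, 65), (-91, 1, 77), (-90, -3, 77), (-87, -9, 71), (-60, -14, 11)] [85 92 95]
375 [(-78, 11, 36), (-92, 1, 73), (-91, -3, 72), (-87, -9, 65), (-62, -14, 9)] [84 92 94]
377 [(-80, 11, 37), (-91, 1, 65), (-90, -3, 65), (-77, -8, 37), (-65, -15, 12)]
[... 165 characters left out ...]
, (-71, -15, 14)] [42 50 54]
383 [(-79, 11, 14), (-84, 2, 30), (-84, -2, 32), (-83, -9, 33), (-74, -16, 14)] [30 37 46]
385 [(-82, 11, 15), (-80, 3, 13), (-79, -1, 12), (-84, -9, 30), (-77, -16, 15)] [33 56 84]
387 [(-84, 10, 14), (-83, 3, 14), (-82, -1, 14), (-80, -9, 13), (-79, -17, 14)] [36 64 98]
389 [(-84, 10, 7), (-83, 3, 8), (-83, -2, 11), (-83, -9, 14), (-82, -17, 14)] [36 65 96]
391 [(-84, 11, 0), (-84, 3, 3), (-84, -2, 7), (-84, -10, 8), (-84, -17, 11)] [35 66 97]
{'time_s': 5.575, 'q': [-26.3624, 32.3819, 89.0654, -0.0001, 58.5597, -1.8981], 'position': [0.5299, -0.1315, 0.0347], 'ft_force': [0.38, 0.1563, -1.1228], 'wrist_torque': [-0.0283, -0.0414, 0.0398], 'grip_width': 0.0002}
```

View pics/top3z.png

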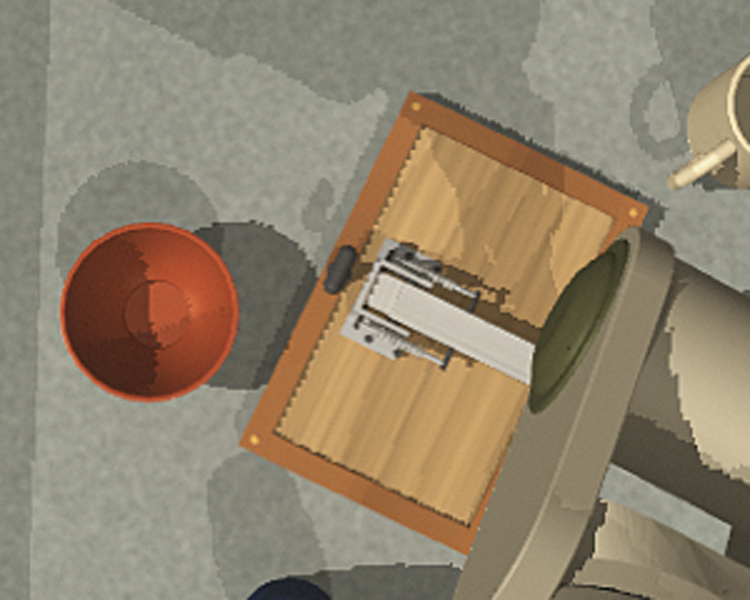

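Run:
```python
from h import *
b=(.5631,-.059,1.143); c,s=np.cos(b[2]),np.sin(b[2])
W={}
for k in "012":
    im=dict(np.load(f"side{k}.npz")); w=cloud(im); W[k]=(w,im["color"])
for v in range(371,389,2):
  r=[]
  for k in "02":
    w=W[k][0]
    for u in (314,318,324):
        d=w[v,u]-np.array([b[0],b[1],0]); r.append((int(1000*(c*d[0]+s*d[1])),int(1000*(-s*d[0]+c*d[1])),int(1000*d[2])))
  print(v,r)
# where would tip of finger at TCP model project
im=dict(np.load("side2.npz"))
P=B2W(b,[[-80-11,y,z] for y in(0,) for z in (.021*1000,30,40,50,60)]) if 0 else B2W(b,np.array([[-91,0,z] for z in (21,30,40,50,60,70)])/1000)
print(proj(im,P).round(1))
# open fingers lowest z in side1
w,_=W["1"]; d=w-np.array([b[0],b[1],0]); bx=c*d[...,0]+s*d[...,1]; by=-s*d[...,0]+c*d[...,1]
for lo,hi in((-.06,-.03),(.03,.06)):
    m=(abs(bx+.085)<.012)&(by>lo)&(by<hi)&(w[...,2]>.022)
    print(np.sort(w[m][:,2])[:20].round(3))
```

```text
371 [(-71, 5, 35), (-69, 0, 34), (-68, -7, 35), (-91, 1, 81), (-91, -3, 83), (-87, -9, 77)]
373 [(-73, 4, 35), (-72, 0, 34), (-71, -7, 34), (-91, 1, 77), (-90, -3, 77), (-87, -9, 71)]
375 [(-75, 4, 34), (-75, 0, 34), (-74, -8, 36), (-92, 1, 73), (-91, -3, 72), (-87, -9, 65)]
377 [(-78, 3, 34), (-79, -1, 38), (-76, -8, 35), (-91, 1, 65), (-90, -3, 65), (-77, -8, 37)]
379 [(-81, 3, 36), (-80, -1, 35), (-79, -9, 36), (-91, 1, 59), (-91, -3, 61), (-79, -8, 35)]
381 [(-83, 2, 34), (-82, -1, 34), (-82, -9, 36), (-83, 2, 34), (-82, -1, 35), (-82, -9, 35)]
383 [(-85, 2, 33), (-84, -2, 32), (-84, -9, 36), (-84, 2, 30), (-84, -2, 32), (-83, -9, 33)]
385 [(-80, 3, 14), (-79, -1, 13), (-86, -10, 33), (-80, 3, 13), (-79, -1, 12), (-84, -9, 30)]
387 [(-83, 3, 15), (-82, -1, 14), (-81, -9, 15), (-83, 3, 14), (-82, -1, 14), (-80, -9, 13)]
[[315.4 391.3]
 [315.4 388.5]
 [315.4 385.4]
 [315.4 382.1]
 [315.3 378.7]
 [315.3 375.3]]
[0.069 0.071 0.072 0.073 0.074 0.075 0.075 0.075 0.075 0.075 0.076 0.076
 0.076 0.077 0.077 0.077 0.077 0.077 0.078 0.078]
[0.068 0.069 0.069 0.071 0.071 0.071 0.071 0.071 0.072 0.072 0.072 0.073
 0.073 0.073 0.074 0.074 0.074 0.075 0.075 0.075]
```

```bash
python3 -c "
import cv2
c=cv2.imread('pics/side2.png');cv2.imwrite('pics/side2zz.png',cv2.resize(c[340:400,280:360],None,fx=8,fy=8,interpolation=cv2.INTER_NEAREST))"
```

```text
(no output)
```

View pics/side2zz.png

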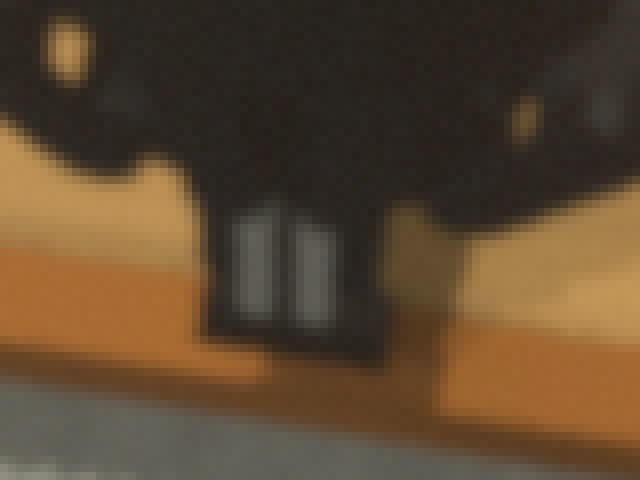

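Depth and colour agree that the shut fingertips end near z = 55 mm. The stated tool geometry puts them at 21 mm, so the real tips sit about 34 mm higher than the reported TCP implies; sideways they are right. I'll open, go down further in small steps and check against the pictures.

Call:
play_rows:
  commands:
    - {"grip": -1, "x": 0, "y": 0, "z": 0, "rx": 0, "ry": 0, "rz": 0}
    - {"grip": -1, "x": 0, "y": 0, "z": 0, "rx": 0, "ry": 0, "rz": 0}
    - {"grip": -1, "x": 0, "y": 0, "z": 0, "rx": 0, "ry": 0, "rz": 0}
    - {"grip": -1, "x": 0, "y": 0, "z": 0, "rx": 0, "ry": 0, "rz": 0}
    - {"grip": -1, "x": 0, "y": 0, "z": 0, "rx": 0, "ry": 0, "rz": 0}
    - {"grip": -1, "x": 0, "y": 0, "z": 0.01, "rx": 0, "ry": 0, "rz": 0}
    - {"grip": -1, "x": 0, "y": 0, "z": 0.01, "rx": 0, "ry": 0, "rz": 0}
    - {"grip": -1, "x": 0, "y": 0, "z": 0.008, "rx": 0, "ry": 0, "rz": 0}
    - {"grip": -1, "x": 0, "y": 0, "z": 0, "rx": 0, "ry": 0, "rz": 0}

```text
time_s: 6.75
position: [0.5295, -0.1313, 0.0059]
tool_rot: [[0.414, 0.91, -0.001], [0.91, -0.414, 0.001], [0.0, -0.002, -1.0]]
ft_force: [-0.4, -0.2, 0.2]
grip_width: 0.0854
```

```bash
cat > tip.py <<'E'
import sys
from h import *
b=(.5631,-.059,1.143); c,s=np.cos(b[2]),np.sin(b[2])
im=dict(np.load(sys.argv[1])); w=cloud(im); d=w-np.array([b[0],b[1],0]); bx=c*d[...,0]+s*d[...,1]; by=-s*d[...,0]+c*d[...,1]
x0=float(sys.argv[2])
for lo,hi in((-.06,-.02),(.02,.06)):
    m=(abs(bx-x0)<.02)&(by>lo)&(by<hi)&(w[...,2]>.021)&(im["color"].max(-1)<130)
    i=np.argsort(w[m][:,2])[:12]; print([(int(1e3*a),int(1e3*b_),int(1e3*z)) for a,b_,z in zip(bx[m][i],by[m][i],w[m][:,2][i])])
E
python3 snap.py 4 side; python3 tip.py side4.npz -0.085
```

```text
{'time_s': 6.75, 'q': [-26.3658, 34.8255, 90.5348, -0.0002, 54.7317, -1.8991], 'position': [0.5295, -0.1313, 0.0059], 'ft_force': [-0.3667, -0.1881, 0.237], 'wrist_torque': [-0.0081, 0.0358, 0.0399], 'grip_width': 0.0854}
[(-86, -42, 37), (-77, -42, 41), (-91, -42, 43), (-91, -43, 43), (-90, -46, 43), (-91, -44, 44), (-91, -47, 44), (-87, -50, 45), (-87, -49, 45), (-91, -42, 46), (-87, -51, 46), (-87, -52, 46)]
[(-72, 43, 37), (-78, 43, 39), (-86, 42, 40), (-72, 43, 40), (-84, 43, 40), (-90, 44, 41), (-84, 43, 41), (-79, 42, 42), (-78, 43, 43), (-83, 43, 44), (-90, 42, 44), (-91, 46, 44)]
```

View pics/side4z.png

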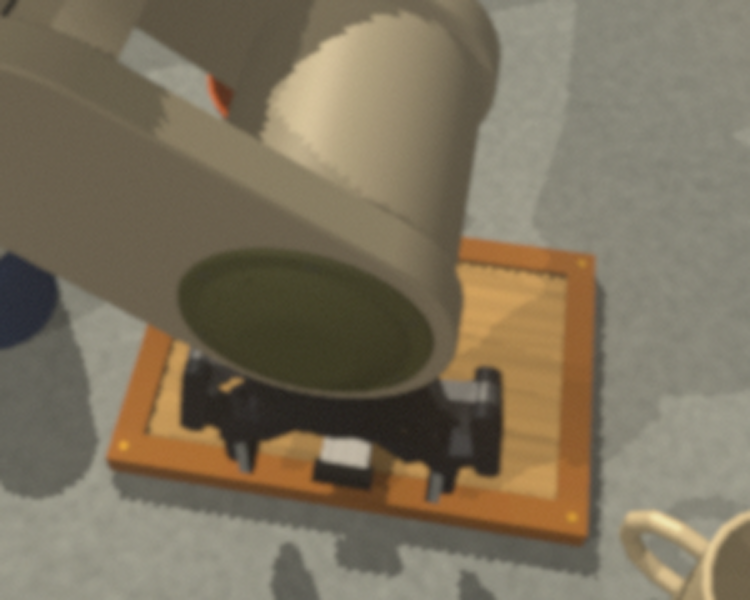

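The open tips are now at z ≈ 39 mm on both sides of the foot. I'll go 5 mm lower and close.

Call:
play_rows:
  commands:
    - {"grip": -1, "x": 0, "y": 0, "z": 0.005, "rx": 0, "ry": 0, "rz": 0}
    - {"grip": -1, "x": 0, "y": 0, "z": 0, "rx": 0, "ry": 0, "rz": 0}
    - {"grip": 1, "x": 0, "y": 0, "z": 0, "rx": 0, "ry": 0, "rz": 0}
    - {"grip": 1, "x": 0, "y": 0, "z": 0, "rx": 0, "ry": 0, "rz": 0}
    - {"grip": 1, "x": 0, "y": 0, "z": 0, "rx": 0, "ry": 0, "rz": 0}
    - {"grip": 1, "x": 0, "y": 0, "z": 0, "rx": 0, "ry": 0, "rz": 0}
    - {"grip": 1, "x": 0, "y": 0, "z": 0, "rx": 0, "ry": 0, "rz": 0}
    - {"grip": 1, "x": 0, "y": 0, "z": 0, "rx": 0, "ry": 0, "rz": 0}
  squeeze: 20

```text
time_s: 7.8
position: [0.5299, -0.1315, 0.0019]
tool_rot: [[0.414, 0.91, 0.0], [0.91, -0.414, -0.0], [-0.0, 0.0, -1.0]]
ft_force: [-1.3, -0.3, 2.9]
grip_width: 0.0291
```

```bash
python3 snap.py 5 side
```

```text
{'time_s': 7.8, 'q': [-26.3656, 35.1751, 90.7262, 0.0002, 54.0865, -1.8994], 'position': [0.5299, -0.1315, 0.0019], 'ft_force': [-1.333, -0.3326, 2.9068], 'wrist_torque': [0.0827, 0.1548, -0.0093], 'grip_width': 0.0291}
```

View pics/side5z.png

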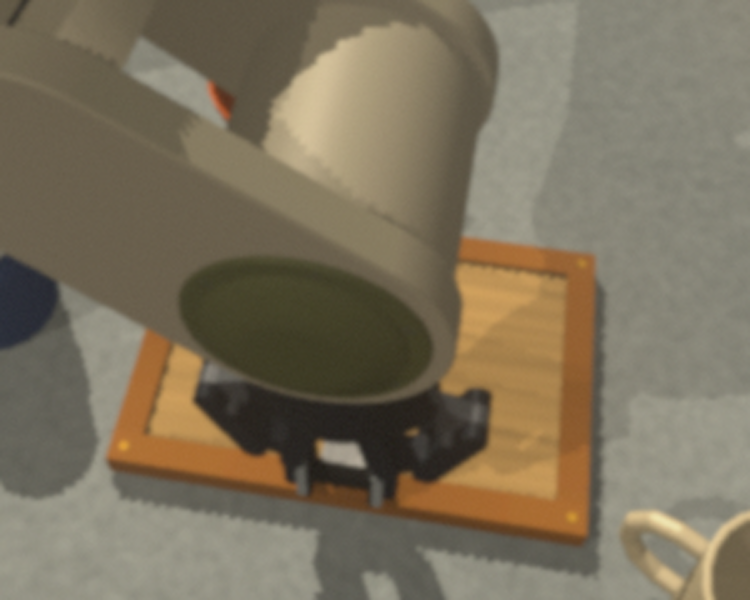

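The gripper holds the foot at 29 mm. Next I swing the leg up along its arc.

Call:
play_rows:
  commands:
    - {"grip": 1, "x": 0.0002, "y": 0, "z": -0.0078, "rx": 0, "ry": 0, "rz": 0}
    - {"grip": 1, "x": 0.0008, "y": 0, "z": -0.0078, "rx": 0, "ry": 0, "rz": 0}
    - {"grip": 1, "x": 0.0014, "y": 0, "z": -0.0077, "rx": 0, "ry": 0, "rz": 0}
    - {"grip": 1, "x": 0.0019, "y": 0, "z": -0.0076, "rx": 0, "ry": 0, "rz": 0}

```text
time_s: 8.35
position: [0.5316, -0.1273, 0.0332]
tool_rot: [[0.414, 0.91, -0.0], [0.91, -0.414, 0.0], [0.0, -0.0, -1.0]]
ft_force: [1.5, 1.8, -3.1]
grip_width: 0.0292
```

```bash
python3 snap.py 6 side
```

```text
{'time_s': 8.35, 'q': [-25.8805, 32.5626, 89.0295, 0.0123, 58.4205, -1.4238], 'position': [0.5316, -0.1273, 0.0332], 'ft_force': [1.5499, 1.7788, -3.0835], 'wrist_torque': [0.2187, -0.0571, -0.0057], 'grip_width': 0.0292}
```

View pics/side6z.png

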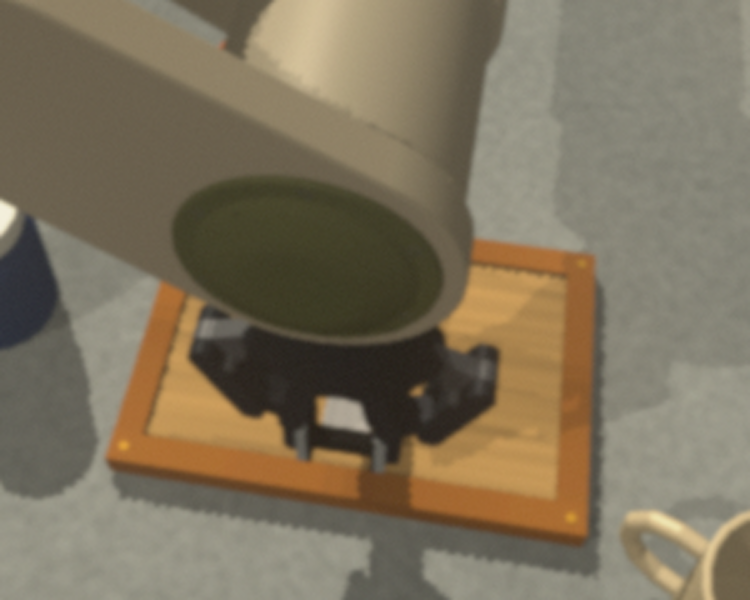

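The leg is rising with the gripper: the foot is now at (340,440) and the board hasn't moved. I'll carry on to just short of the stop, about 0.68 rad.

Call:
play_rows:
  commands:
    - {"grip": 1, "x": 0.0024, "y": 0, "z": -0.0074, "rx": 0, "ry": 0, "rz": 0}
    - {"grip": 1, "x": 0.003, "y": 0, "z": -0.0073, "rx": 0, "ry": 0, "rz": 0}
    - {"grip": 1, "x": 0.0035, "y": 0, "z": -0.007, "rx": 0, "ry": 0, "rz": 0}
    - {"grip": 1, "x": 0.004, "y": 0, "z": -0.0068, "rx": 0, "ry": 0, "rz": 0}
    - {"grip": 1, "x": 0.0044, "y": 0, "z": -0.0065, "rx": 0, "ry": 0, "rz": 0}
    - {"grip": 1, "x": 0.0034, "y": 0, "z": -0.0045, "rx": 0, "ry": 0, "rz": 0}
    - {"grip": 1, "x": 0, "y": 0, "z": 0, "rx": 0, "ry": 0, "rz": 0}

```text
time_s: 9.28
position: [0.5404, -0.1086, 0.0725]
tool_rot: [[0.414, 0.91, 0.0], [0.91, -0.414, -0.0], [-0.0, 0.001, -1.0]]
ft_force: [0.5, 0.0, -0.0]
grip_width: 0.0287
```

```bash
python3 snap.py 7 side
```

```text
{'time_s': 9.275, 'q': [-23.6638, 29.8538, 85.9372, -0.005, 64.179, 0.7788], 'position': [0.5404, -0.1086, 0.0725], 'ft_force': [0.4781, 0.0498, -0.0189], 'wrist_torque': [0.0647, 0.0525, 0.0214], 'grip_width': 0.0287}
```

View pics/side7z.png

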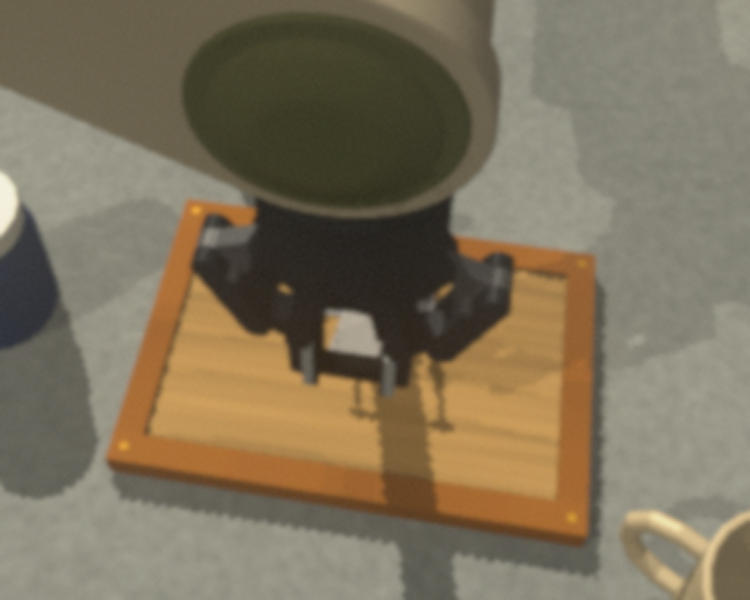

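Call:
play_rows:
  commands:
    - {"grip": -1, "x": 0, "y": 0, "z": 0, "rx": 0, "ry": 0, "rz": 0}
    - {"grip": -1, "x": 0, "y": 0, "z": 0, "rx": 0, "ry": 0, "rz": 0}
    - {"grip": -1, "x": 0, "y": 0, "z": 0, "rx": 0, "ry": 0, "rz": 0}
    - {"grip": -1, "x": 0, "y": 0, "z": 0, "rx": 0, "ry": 0, "rz": 0}
    - {"grip": -1, "x": 0, "y": 0, "z": 0, "rx": 0, "ry": 0, "rz": 0}
    - {"grip": -1, "x": 0, "y": 0, "z": -0.02, "rx": 0, "ry": 0, "rz": 0}
    - {"grip": -1, "x": 0, "y": 0, "z": -0.03, "rx": 0, "ry": 0, "rz": 0}
    - {"grip": -1, "x": 0, "y": 0, "z": -0.03, "rx": 0, "ry": 0, "rz": 0}
    - {"grip": -1, "x": 0.043, "y": 0, "z": 0, "rx": 0, "ry": 0, "rz": 0}
    - {"grip": -1, "x": 0.043, "y": 0, "z": 0, "rx": 0, "ry": 0, "rz": 0}
    - {"grip": -1, "x": 0.044, "y": 0, "z": 0, "rx": 0, "ry": 0, "rz": 0}
    - {"grip": -1, "x": 0, "y": 0, "z": 0, "rx": 0, "ry": 0, "rz": 0}

```text
time_s: 10.82
position: [0.5946, 0.012, 0.1518]
tool_rot: [[0.411, 0.912, 0.0], [0.912, -0.411, 0.0], [0.0, -0.0, -1.0]]
ft_force: [0.4, -0.2, 0.2]
grip_width: 0.0856
```

```bash
python3 snap.py 8 side top
python3 - <<'E'
from h import *
for n in ["top","side"]:
    im=dict(np.load(f"{n}8.npz")); w=cloud(im); hsv=cv2.cvtColor(im["color"],cv2.COLOR_BGR2HSV)
    m=(hsv[...,1]>90)&(hsv[...,0]<25)&(w[...,2]>0.004)&(w[...,2]<0.022)&(abs(w[...,0]-.56)<.17)&(abs(w[...,1]+.06)<.17)
    m=cv2.morphologyEx(m.astype(np.uint8),cv2.MORPH_OPEN,np.ones((3,3)))
    P=w[m>0]; r=cv2.minAreaRect((P[:,:2]*1000).astype(np.float32)); print(n,r)
    d=w-np.array([.5631,-.059,0]); c,s=np.cos(1.143),np.sin(1.143); bx=c*d[...,0]+s*d[...,1]; by=-s*d[...,0]+c*d[...,1]
    mm=(abs(by)<.02)&(bx<-.02)&(bx>-.1)&(w[...,2]>.06)&(w[...,2]<.125)&(hsv[...,2]<75); print("foot",mm.sum(),np.median(bx[mm]),np.median(by[mm]),np.median(w[mm][:,2]) if mm.any() else 0)
E
```

```text
{'time_s': 10.825, 'q': [-10.2442, 28.8954, 72.5191, 0.0183, 78.5871, 14.0134], 'position': [0.5946, 0.012, 0.1518], 'ft_force': [0.4264, -0.1858, 0.151], 'wrist_torque': [0.0164, 0.0113, -0.0162], 'grip_width': 0.0856}
top ((535.3201293945312, -75.76359558105469), (109.68280792236328, 297.5863952636719), 29.402925491333008)
foot 0 nan nan 0
side ((563.1992797851562, -58.40498352050781), (172.5332489013672, 250.68814086914062), 65.27189636230469)
foot 205 -0.055527612173928945 -0.001361786398268703 0.10782351840846122
  return _methods._mean(a, axis=axis, dtype=dtype,
  ret = ret.dtype.type(ret / rcount)
```

View pics/side8z.png

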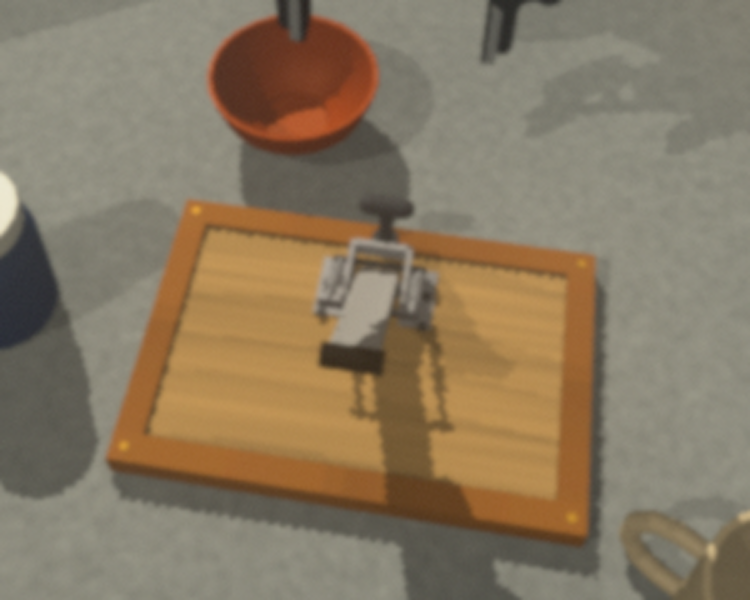

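View pics/top8z.png

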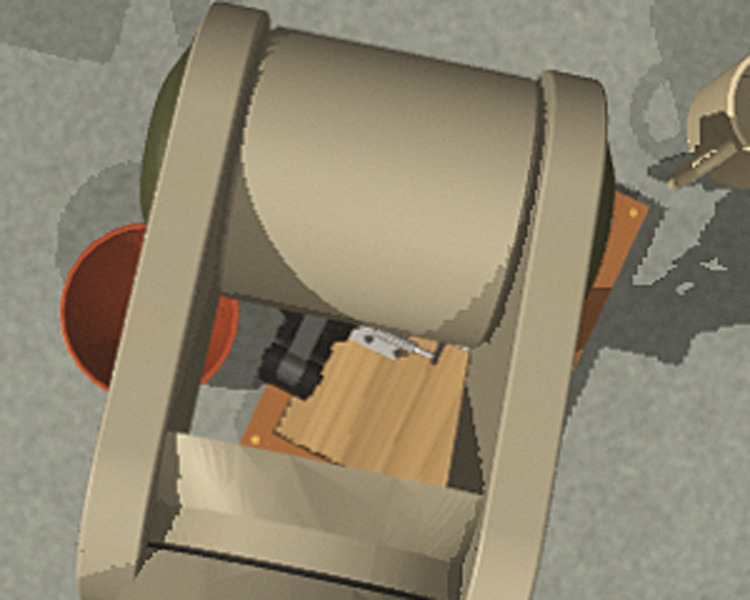

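The leg has locked open: the foot reads x = −55, z ≈ 108 mm at its visible surface, and the board hasn't moved. Next I go down over the pull.

Call:
play_rows:
  commands:
    - {"grip": -1, "x": -0.0025, "y": 0.0005, "z": 0.03, "rx": 0, "ry": 0, "rz": 0.003}
    - {"grip": -1, "x": 0, "y": 0, "z": 0.035, "rx": 0, "ry": 0, "rz": 0}
    - {"grip": -1, "x": 0, "y": 0, "z": 0.03, "rx": 0, "ry": 0, "rz": 0}
    - {"grip": -1, "x": 0, "y": 0, "z": 0.022, "rx": 0, "ry": 0, "rz": 0}
    - {"grip": -1, "x": 0, "y": 0, "z": 0.01, "rx": 0, "ry": 0, "rz": 0}
    - {"grip": -1, "x": 0, "y": 0, "z": 0, "rx": 0, "ry": 0, "rz": 0}
    - {"grip": -1, "x": 0, "y": 0, "z": 0, "rx": 0, "ry": 0, "rz": 0}

```text
time_s: 11.8
position: [0.594, 0.0068, 0.0261]
tool_rot: [[0.417, 0.909, 0.002], [0.909, -0.417, -0.0], [0.0, 0.002, -1.0]]
ft_force: [-0.0, 0.2, -0.3]
grip_width: 0.085
```

```bash
python3 snap.py 9 side; python3 tip.py side9.npz 0.075
```

```text
{'time_s': 11.8, 'q': [-10.7556, 36.7258, 81.4364, -0.0017, 61.7431, 13.8985], 'position': [0.594, 0.0068, 0.0261], 'ft_force': [-0.0371, 0.2481, -0.328], 'wrist_torque': [-0.0358, 0.0032, -0.002], 'grip_width': 0.085}
[(71, -43, 60), (61, -44, 61), (60, -45, 63), (61, -48, 63), (60, -47, 64), (61, -44, 64), (60, -49, 65), (66, -54, 65), (60, -46, 65), (60, -45, 65), (62, -44, 66), (65, -53, 66)]
[(68, 41, 59), (77, 41, 59), (68, 41, 61), (62, 47, 61), (63, 42, 61), (69, 41, 62), (61, 46, 63), (75, 41, 63), (61, 43, 63), (60, 44, 63), (77, 41, 64), (66, 52, 64)]
```

View pics/side9z.png

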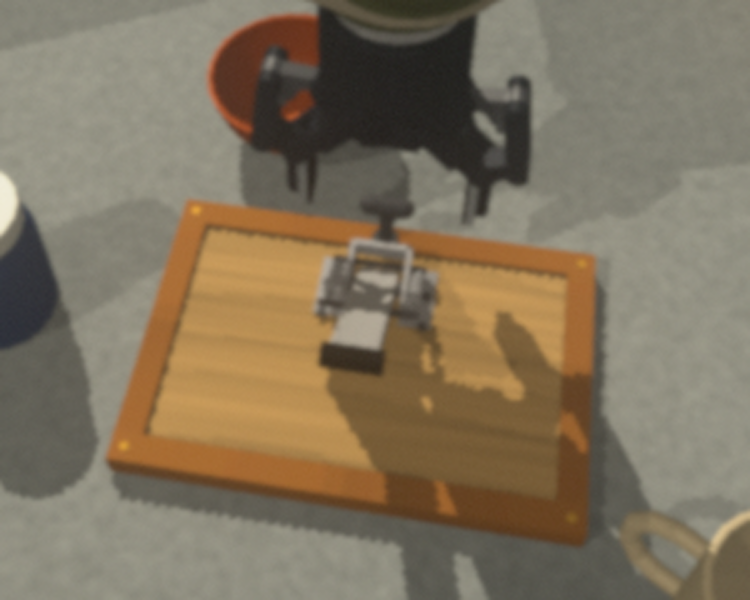

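Call:
play_rows:
  commands:
    - {"grip": -1, "x": 0.0025, "y": 0, "z": 0.006, "rx": 0, "ry": 0, "rz": 0}
    - {"grip": -1, "x": 0, "y": 0, "z": 0.005, "rx": 0, "ry": 0, "rz": 0}
    - {"grip": -1, "x": 0, "y": 0, "z": 0, "rx": 0, "ry": 0, "rz": 0}
    - {"grip": 1, "x": 0, "y": 0, "z": 0, "rx": 0, "ry": 0, "rz": 0}
    - {"grip": 1, "x": 0, "y": 0, "z": 0, "rx": 0, "ry": 0, "rz": 0}
    - {"grip": 1, "x": 0, "y": 0, "z": 0, "rx": 0, "ry": 0, "rz": 0}
    - {"grip": 1, "x": 0, "y": 0, "z": 0, "rx": 0, "ry": 0, "rz": 0}
    - {"grip": 1, "x": 0, "y": 0, "z": 0, "rx": 0, "ry": 0, "rz": 0}
    - {"grip": 1, "x": 0, "y": 0, "z": 0, "rx": 0, "ry": 0, "rz": 0}
  squeeze: 20

```text
time_s: 12.98
position: [0.5945, 0.0094, 0.0144]
tool_rot: [[0.417, 0.909, -0.0], [0.909, -0.417, 0.0], [0.0, -0.0, -1.0]]
ft_force: [-2.3, 1.5, 4.7]
grip_width: 0.0299
```

```bash
python3 snap.py 10 side
```

```text
{'time_s': 12.975, 'q': [-10.4898, 37.6993, 81.8462, 0.0016, 60.4558, 14.1441], 'position': [0.5945, 0.0094, 0.0144], 'ft_force': [-2.2629, 1.4877, 4.6652], 'wrist_torque': [0.1288, 0.449, 0.0245], 'grip_width': 0.0299}
```

View pics/side10z.png

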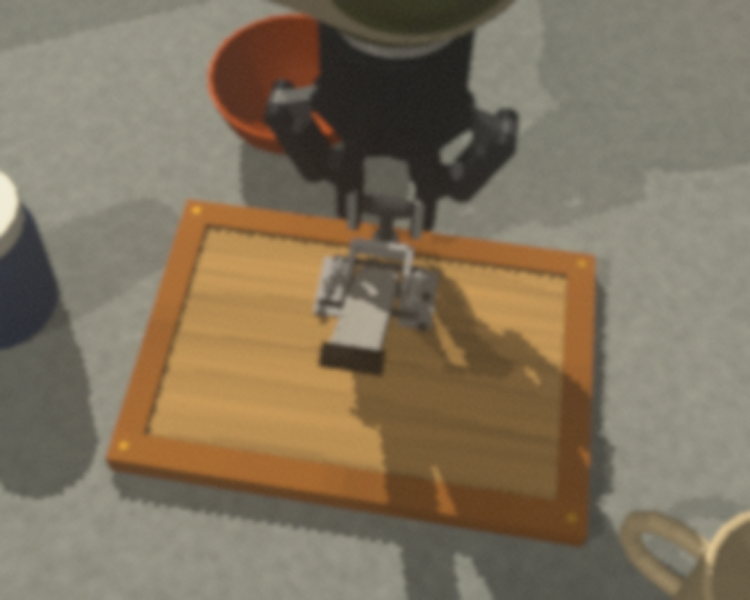

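Run:
```python
from h import *
im=dict(np.load("top0.npz")); w=cloud(im); d=w-np.array([.5631,-.059,0]); c,s=np.cos(1.143),np.sin(1.143); bx=c*d[...,0]+s*d[...,1]; by=-s*d[...,0]+c*d[...,1]
m=(w[...,2]>.012)&(by<-.128)&(w[...,0]<.8)&(w[...,1]<-.1); i=np.argsort(-by[m])[:400:40]; print("mug near",[(int(1e3*a),int(1e3*b),int(1e3*z)) for a,b,z in zip(bx[m][i],by[m][i],w[m][:,2][i])])
def f(t):
    t=np.radians(t)
    if t<=np.pi/2: return np.array([160*np.cos(t)-50*np.sin(t),160*np.sin(t)+50*np.cos(t)])
    return np.array([-16+160*np.cos(t)-34*np.sin(t),160*np.sin(t)+34*np.cos(t)])
T=list(np.linspace(0,90,31))+list(np.linspace(92,106,8))
for a,b in zip(T[:-1],T[1:]):
    q=f(b)-f(a); print(round(b,1),np.round(q,1), end=" | ")
```

```text
mug near [(-89, -135, 47), (-86, -140, 62), (-88, -146, 65), (-94, -152, 74), (-94, -159, 74), (-125, -163, 18), (-119, -163, 42), (-126, -163, 83), (-131, -164, 62), (-132, -164, 75)]
3.0 [-2.8  8.3] | 6.0 [-3.3  8.1] | 9.0 [-3.7  8. ] | 12.0 [-4.1  7.8] | 15.0 [-4.5  7.5] | 18.0 [-4.9  7.3] | 21.0 [-5.3  7. ] | 24.0 [-5.6  6.7] | 27.0 [-6.   6.4] | 30.0 [-6.3  6.1] | 33.0 [-6.6  5.8] | 36.0 [-6.9  5.4] | 39.0 [-7.2  5.1] | 42.0 [-7.4  4.7] | 45.0 [-7.7  4.3] | 48.0 [-7.9  3.9] | 51.0 [-8.1  3.4] | 54.0 [-8.2  3. ] | 57.0 [-8.4  2.6] | 60.0 [-8.5  2.1] | 63.0 [-8.6  1.7] | 66.0 [-8.7  1.2] | 69.0 [-8.7  0.8] | 72.0 [-8.8  0.3] | 75.0 [-8.8 -0.1] | 78.0 [-8.8 -0.6] | 81.0 [-8.7 -1. ] | 84.0 [-8.6 -1.5] | 87.0 [-8.6 -2. ] | 90.0 [-8.4 -2.4] | 92.0 [-5.6 -1.3] | 94.0 [-5.5 -1.5] | 96.0 [-5.5 -1.7] | 98.0 [-5.4 -1.9] | 100.0 [-5.3 -2. ] | 102.0 [-5.3 -2.2] | 104.0 [-5.2 -2.4] | 106.0 [-5.1 -2.6] |
```

The mug handle is about 10 mm from the line the board's side sweeps, so the motion has to stay straight. Tipping begins.

Call:
play_rows:
  commands:
    - {"grip": 1, "x": -0.0028, "y": 0, "z": -0.0083, "rx": 0, "ry": 0, "rz": 0}
    - {"grip": 1, "x": -0.0033, "y": 0, "z": -0.0081, "rx": 0, "ry": 0, "rz": 0}
    - {"grip": 1, "x": -0.0037, "y": 0, "z": -0.008, "rx": 0, "ry": 0, "rz": 0}
    - {"grip": 1, "x": -0.0041, "y": 0, "z": -0.0078, "rx": 0, "ry": 0, "rz": 0}
    - {"grip": 1, "x": -0.0045, "y": 0, "z": -0.0075, "rx": 0, "ry": 0, "rz": 0}

```text
time_s: 13.65
position: [0.5867, -0.0077, 0.0543]
tool_rot: [[0.417, 0.909, -0.0], [0.909, -0.417, -0.0], [-0.0, -0.0, -1.0]]
ft_force: [-0.5, -0.1, -2.8]
grip_width: 0.0295
```

```bash
python3 snap.py 11 side
```

```text
{'time_s': 13.65, 'q': [-12.3036, 34.1077, 81.059, -0.0087, 64.8406, 12.3441], 'position': [0.5867, -0.0077, 0.0543], 'ft_force': [-0.4675, -0.1005, -2.823], 'wrist_torque': [0.0258, 0.0494, -0.0072], 'grip_width': 0.0295}
```

View pics/side11z.png

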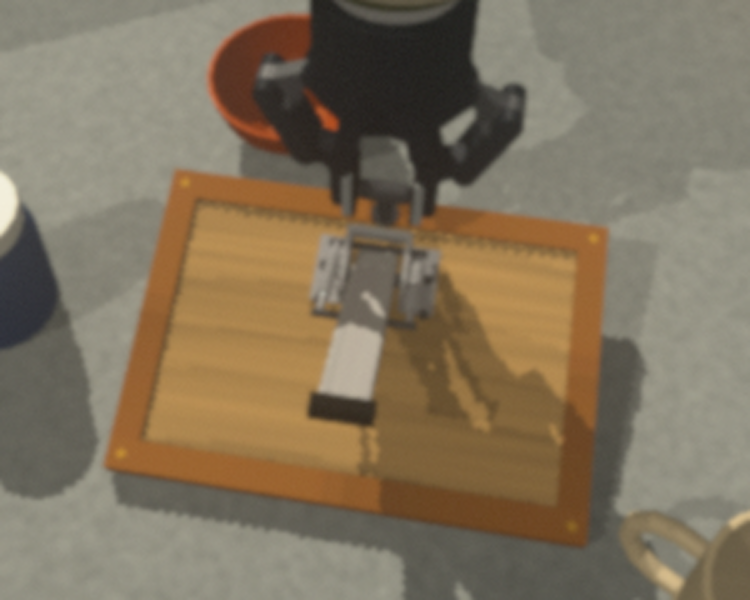

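The board is tipping cleanly: the top edge has risen to row ~190 and the bottom edge hasn't moved. Continuing.

Call:
play_rows:
  commands:
    - {"grip": 1, "x": -0.0049, "y": 0, "z": -0.0073, "rx": 0, "ry": 0, "rz": 0}
    - {"grip": 1, "x": -0.0053, "y": 0, "z": -0.007, "rx": 0, "ry": 0, "rz": 0}
    - {"grip": 1, "x": -0.0056, "y": 0, "z": -0.0067, "rx": 0, "ry": 0, "rz": 0}
    - {"grip": 1, "x": -0.006, "y": 0, "z": -0.0064, "rx": 0, "ry": 0, "rz": 0}
    - {"grip": 1, "x": -0.0063, "y": 0, "z": -0.0061, "rx": 0, "ry": 0, "rz": 0}
    - {"grip": 1, "x": -0.0066, "y": 0, "z": -0.0058, "rx": 0, "ry": 0, "rz": 0}
    - {"grip": 1, "x": -0.0069, "y": 0, "z": -0.0054, "rx": 0, "ry": 0, "rz": 0}
    - {"grip": 1, "x": -0.0072, "y": 0, "z": -0.0051, "rx": 0, "ry": 0, "rz": 0}
    - {"grip": 1, "x": -0.0074, "y": 0, "z": -0.0047, "rx": 0, "ry": 0, "rz": 0}
    - {"grip": 1, "x": -0.0077, "y": 0, "z": -0.0043, "rx": 0, "ry": 0, "rz": 0}

```text
time_s: 14.95
position: [0.5601, -0.0659, 0.113]
tool_rot: [[0.417, 0.909, 0.0], [0.909, -0.417, -0.0], [0.0, 0.0, -1.0]]
ft_force: [1.7, 0.9, -0.8]
grip_width: 0.0295
```

```bash
python3 snap.py 12 side
```

```text
{'time_s': 14.95, 'q': [-18.7358, 28.2058, 80.9321, 0.0029, 70.8501, 5.8991], 'position': [0.5601, -0.0659, 0.113], 'ft_force': [1.7238, 0.8912, -0.8151], 'wrist_torque': [0.2697, -0.2539, 0.0333], 'grip_width': 0.0295}
```

View pics/side12z.png

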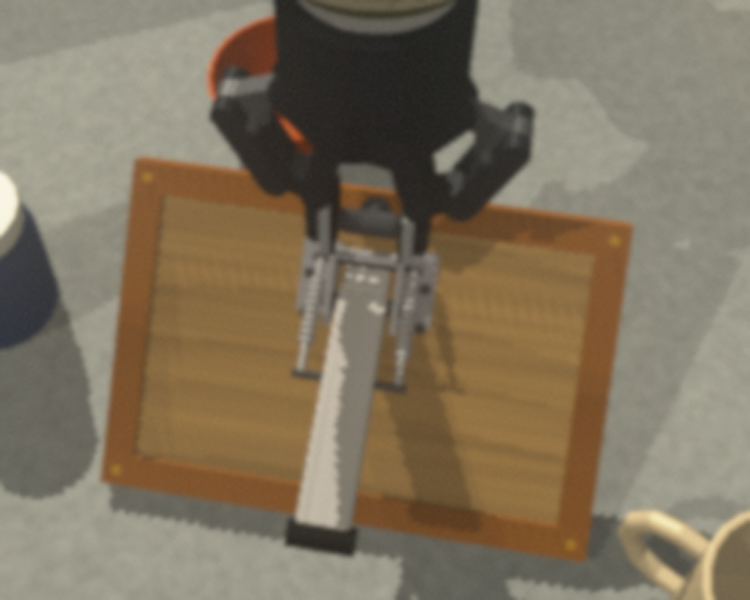

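Call:
play_rows:
  commands:
    - {"grip": 1, "x": -0.0079, "y": 0, "z": -0.0039, "rx": 0, "ry": 0, "rz": 0}
    - {"grip": 1, "x": -0.0081, "y": 0, "z": -0.0034, "rx": 0, "ry": 0, "rz": 0}
    - {"grip": 1, "x": -0.0082, "y": 0, "z": -0.003, "rx": 0, "ry": 0, "rz": 0}
    - {"grip": 1, "x": -0.0084, "y": 0, "z": -0.0026, "rx": 0, "ry": 0, "rz": 0}
    - {"grip": 1, "x": -0.0085, "y": 0, "z": -0.0021, "rx": 0, "ry": 0, "rz": 0}
    - {"grip": 1, "x": -0.0086, "y": 0, "z": -0.0017, "rx": 0, "ry": 0, "rz": 0}
    - {"grip": 1, "x": -0.0087, "y": 0, "z": -0.0012, "rx": 0, "ry": 0, "rz": 0}
    - {"grip": 1, "x": -0.0087, "y": 0, "z": -0.0008, "rx": 0, "ry": 0, "rz": 0}
    - {"grip": 1, "x": -0.0088, "y": 0, "z": -0.0003, "rx": 0, "ry": 0, "rz": 0}

```text
time_s: 16.12
position: [0.5284, -0.1351, 0.1319]
tool_rot: [[0.417, 0.909, 0.0], [0.909, -0.417, -0.0], [-0.0, 0.0, -1.0]]
ft_force: [-0.2, 1.5, 2.2]
grip_width: 0.0297
```

```bash
python3 snap.py 13 side
```

```text
{'time_s': 16.125, 'q': [-26.7746, 25.3651, 82.466, -0.0084, 72.1504, -2.1341], 'position': [0.5284, -0.1351, 0.1319], 'ft_force': [-0.2204, 1.5307, 2.2047], 'wrist_torque': [0.2171, -0.0151, 0.017], 'grip_width': 0.0297}
```

View pics/side13.png

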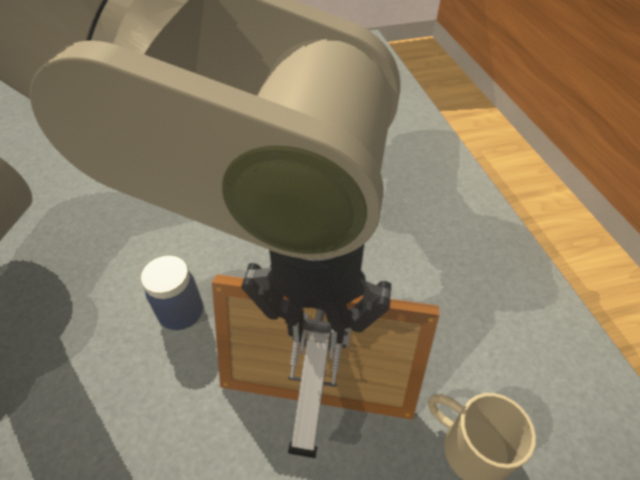

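Run:
```python
from h import *
b=(.5631,-.059,1.143); c,s=np.cos(b[2]),np.sin(b[2])
im=dict(np.load("side13.npz")); w=cloud(im); d=w-np.array([b[0],b[1],0]); bx=c*d[...,0]+s*d[...,1]; by=-s*d[...,0]+c*d[...,1]
hsv=cv2.cvtColor(im["color"],cv2.COLOR_BGR2HSV)
wood=(hsv[...,1]>110)&(hsv[...,0]<25)&(w[...,2]>.01)&(w[...,2]<.2)&(abs(bx+.06)<.08)&(abs(by)<.16)
for z in (.02,.05,.08,.11,.14):
    m=wood&(abs(w[...,2]-z)<.01); print(z,np.percentile(by[m],[1,99]).round(4),np.median(bx[m]).round(4))
m=(by<-.126)&(by>-.17)&(w[...,2]>.02)&(w[...,2]<.1)&(abs(bx+.1)<.06)&~wood
mm=np.zeros_like(m); mm[390:435,425:465]=1; m&=mm
i=np.argsort(-by[m])[:200:15]; print([(int(1e3*a),int(1e3*b),int(1e3*z)) for a,b,z in zip(bx[m][i],by[m][i],w[m][:,2][i])])
```

```text
0.02 [-0.1213  0.1213] -0.0921
0.05 [-0.1217  0.1225] -0.0808
0.08 [-0.1219  0.122 ] -0.0704
0.11 [-0.1221  0.1221] -0.0598
0.14 [-0.1227  0.1228] -0.0502
[(-90, -136, 39), (-88, -137, 53), (-92, -138, 42), (-92, -139, 55), (-93, -140, 56), (-92, -141, 57), (-92, -142, 59), (-94, -142, 61), (-93, -143, 33), (-95, -144, 30), (-93, -145, 32), (-96, -146, 21), (-94, -147, 29), (-95, -147, 25)]
```

The board is square to its pose (sides at ±0.122–0.125 m) and the mug handle starts at −0.136 m, so about 11 mm clear. Continuing past upright.

Call:
play_rows:
  commands:
    - {"grip": 1, "x": -0.0088, "y": 0, "z": 0.0001, "rx": 0, "ry": 0, "rz": 0}
    - {"grip": 1, "x": -0.0088, "y": 0, "z": 0.0006, "rx": 0, "ry": 0, "rz": 0}
    - {"grip": 1, "x": -0.0087, "y": 0, "z": 0.001, "rx": 0, "ry": 0, "rz": 0}
    - {"grip": 1, "x": -0.0086, "y": 0, "z": 0.0015, "rx": 0, "ry": 0, "rz": 0}
    - {"grip": 1, "x": -0.0086, "y": 0, "z": 0.002, "rx": 0, "ry": 0, "rz": 0}
    - {"grip": 1, "x": -0.0084, "y": 0, "z": 0.0024, "rx": 0, "ry": 0, "rz": 0}
    - {"grip": 1, "x": -0.0056, "y": 0, "z": 0.0013, "rx": 0, "ry": 0, "rz": 0}
    - {"grip": 1, "x": -0.0055, "y": 0, "z": 0.0015, "rx": 0, "ry": 0, "rz": 0}
    - {"grip": 1, "x": -0.0055, "y": 0, "z": 0.0017, "rx": 0, "ry": 0, "rz": 0}

```text
time_s: 17.3
position: [0.4999, -0.197, 0.1194]
tool_rot: [[0.417, 0.909, -0.0], [0.909, -0.417, -0.0], [-0.0, -0.0, -1.0]]
ft_force: [-1.0, -1.0, 3.3]
grip_width: 0.0296
```

```bash
python3 snap.py 14 side
```

```text
{'time_s': 17.3, 'q': [-34.1326, 25.4253, 84.7536, -0.0069, 69.8263, -9.5], 'position': [0.4999, -0.197, 0.1194], 'ft_force': [-1.0163, -1.0337, 3.289], 'wrist_torque': [-0.0346, 0.067, -0.0038], 'grip_width': 0.0296}
```

View pics/side14.png

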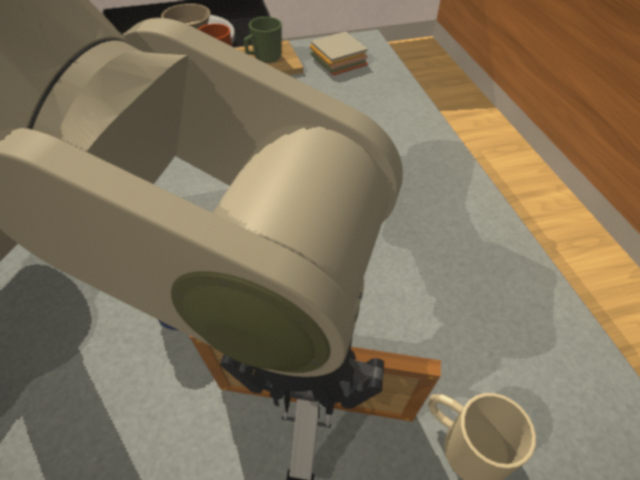

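Call:
play_rows:
  commands:
    - {"grip": 1, "x": -0.0054, "y": 0, "z": 0.0019, "rx": 0, "ry": 0, "rz": 0}
    - {"grip": 1, "x": -0.0053, "y": 0, "z": 0.002, "rx": 0, "ry": 0, "rz": 0}
    - {"grip": 1, "x": -0.0053, "y": 0, "z": 0.0022, "rx": 0, "ry": 0, "rz": 0}
    - {"grip": 1, "x": -0.0026, "y": 0, "z": 0.0012, "rx": 0, "ry": 0, "rz": 0}
    - {"grip": 1, "x": -0.0026, "y": 0, "z": 0.0012, "rx": 0, "ry": 0, "rz": 0}
    - {"grip": 1, "x": -0.0025, "y": 0, "z": 0.0013, "rx": 0, "ry": 0, "rz": 0}
    - {"grip": 1, "x": 0, "y": 0, "z": 0, "rx": 0, "ry": 0, "rz": 0}

```text
time_s: 18.23
position: [0.4901, -0.2184, 0.1097]
tool_rot: [[0.417, 0.909, -0.0], [0.909, -0.417, -0.0], [-0.0, -0.0, -1.0]]
ft_force: [-2.1, -0.9, 4.4]
grip_width: 0.0298
```

```bash
python3 snap.py 15 side top;  python3 - <<'E'
from h import *
b=(.5631,-.059,1.143); c,s=np.cos(b[2]),np.sin(b[2])
for n in("side","top"):
    im=dict(np.load(n+"15.npz")); w=cloud(im); d=w-np.array([b[0],b[1],0]); bx=c*d[...,0]+s*d[...,1]; by=-s*d[...,0]+c*d[...,1]
    hsv=cv2.cvtColor(im["color"],cv2.COLOR_BGR2HSV)
    wood=(hsv[...,1]>110)&(hsv[...,0]<25)&(w[...,2]>.01)&(w[...,2]<.2)&(abs(bx+.09)<.08)&(abs(by)<.16)
    for z in (.02,.05,.08,.11,.14,.16):
        m=wood&(abs(w[...,2]-z)<.01)
        if m.sum()>20: print(n,z,np.percentile(by[m],[1,99]).round(4),np.median(bx[m]).round(4))
    m=(abs(by)<.017)&(abs(bx+.19)<.03)&(w[...,2]<.04)&(w[...,2]>.006)&(hsv[...,2]<70); print("foot",m.sum(),np.median(bx[m]),np.median(w[m][:,2]),np.median(by[m]),w[m][:,2].min() if m.any() else 0)
E
```

```text
{'time_s': 18.225, 'q': [-36.664, 25.9978, 85.6394, -0.0071, 68.368, -12.0144], 'position': [0.4901, -0.2184, 0.1097], 'ft_force': [-2.1287, -0.9113, 4.4454], 'wrist_torque': [-0.1792, 0.2552, -0.0177], 'grip_width': 0.0298}
side 0.02 [-0.1227 -0.0827] -0.1036
side 0.05 [-0.1221 -0.0802] -0.111
side 0.08 [-0.1219 -0.0773] -0.1179
side 0.11 [-0.1224 -0.0752] -0.1249
side 0.14 [-0.1241 -0.0464] -0.1345
side 0.16 [-0.1238 -0.0388] -0.1327
foot 10 -0.19009806685650094 0.013901191426707149 0.01404462403885555 0.011633455084720024
top 0.02 [-0.1219  0.1222] -0.0893
top 0.05 [-0.1228  0.124 ] -0.0985
top 0.08 [-0.1227  0.1233] -0.1056
top 0.11 [-0.1214  0.1234] -0.1133
top 0.14 [-0.1228  0.1235] -0.1192
top 0.16 [-0.1221  0.1226] -0.1278
foot 24 -0.1965575824806894 0.01574738216290733 0.012675973102486332 0.012349734739757534
```

View pics/side15.png

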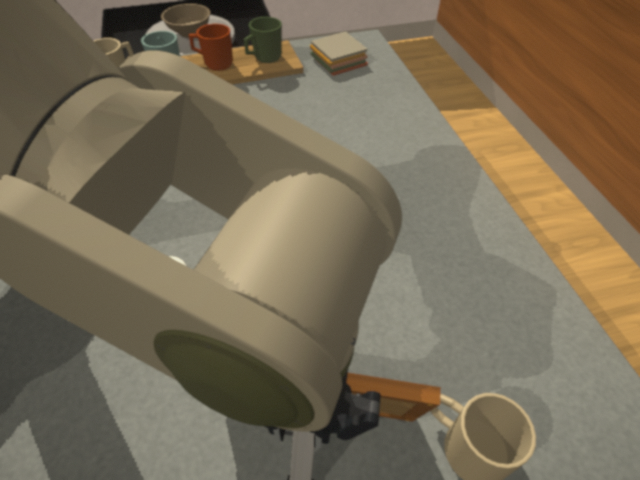

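View pics/top15.png

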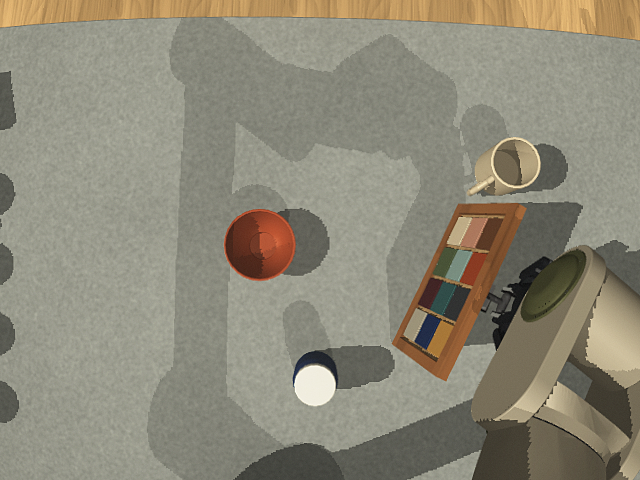

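The tiles now face away, and the lean measures about 14°, just short of the 16° it should reach. I'll ease on a little more.

Call:
play_rows:
  commands:
    - {"grip": 1, "x": -0.0015, "y": 0, "z": 0.0007, "rx": 0, "ry": 0, "rz": 0}
    - {"grip": 1, "x": -0.0015, "y": 0, "z": 0.0007, "rx": 0, "ry": 0, "rz": 0}
    - {"grip": 1, "x": 0, "y": 0, "z": 0, "rx": 0, "ry": 0, "rz": 0}

```text
time_s: 18.7
position: [0.4889, -0.221, 0.1082]
tool_rot: [[0.417, 0.909, -0.0], [0.909, -0.417, 0.0], [0.0, -0.0, -1.0]]
ft_force: [-2.4, -2.0, 3.6]
grip_width: 0.0297
```

Call:
play_rows:
  commands:
    - {"grip": 1, "x": -0.0015, "y": 0, "z": 0.0007, "rx": 0, "ry": 0, "rz": 0}
    - {"grip": 1, "x": 0, "y": 0, "z": 0, "rx": 0, "ry": 0, "rz": 0}
    - {"grip": 1, "x": 0, "y": 0, "z": 0, "rx": 0, "ry": 0, "rz": 0}

```text
time_s: 19.08
position: [0.4883, -0.2222, 0.1075]
tool_rot: [[0.417, 0.909, -0.0], [0.909, -0.417, 0.0], [0.0, -0.0, -1.0]]
ft_force: [-1.4, -1.2, 1.4]
grip_width: 0.0301
```

```bash
cat > lean.py <<'E'
import sys
from h import *
b=(.5631,-.059,1.143); c,s=np.cos(b[2]),np.sin(b[2])
for n in("side","top"):
    im=dict(np.load(n+sys.argv[1]+".npz")); w=cloud(im); d=w-np.array([b[0],b[1],0]); bx=c*d[...,0]+s*d[...,1]; by=-s*d[...,0]+c*d[...,1]
    hsv=cv2.cvtColor(im["color"],cv2.COLOR_BGR2HSV)
    m=(hsv[...,1]>110)&(hsv[...,0]<25)&(w[...,2]>.02)&(w[...,2]<.15)&(abs(bx+.1)<.05)&(abs(by)>.108)&(abs(by)<.13)
    p=np.polyfit(w[m][:,2],bx[m],1)
    for _ in range(5):
        r=bx-np.polyval(p,w[...,2]); k=m&(abs(r)<.006); p=np.polyfit(w[k][:,2],bx[k],1)
    print(n,k.sum(),"lean deg",np.degrees(np.arctan(-p[0])).round(2),"bx at 0",p[1].round(4),"by",np.percentile(by[k],[1,99]).round(4))
    m=(abs(by)<.02)&(bx<-.16)&(bx>-.22)&(w[...,2]<.03)&(w[...,2]>.003); print(" foot",m.sum(),np.percentile(bx[m],[5,50,95]).round(4) if m.any() else 0)
E
python3 lean.py 15; python3 snap.py 16 side top; python3 lean.py 16
```

```text
side 287 lean deg 13.41 bx at 0 -0.1005 by [-0.1237 -0.1084]
 foot 154 [-0.1931 -0.1904 -0.1882]
top 1002 lean deg 13.17 bx at 0 -0.0848 by [-0.1235  0.1247]
 foot 45 [-0.21   -0.1963 -0.1915]
{'time_s': 19.075, 'q': [-37.1249, 26.1404, 85.8066, 0.0072, 68.0644, -12.4908], 'position': [0.4883, -0.2222, 0.1075], 'ft_force': [-1.4146, -1.1518, 1.4071], 'wrist_torque': [-0.1107, 0.1483, -0.052], 'grip_width': 0.0301}
side 216 lean deg 15.19 bx at 0 -0.1004 by [-0.1233 -0.1082]
 foot 153 [-0.1928 -0.1903 -0.1881]
top 1059 lean deg 14.93 bx at 0 -0.0845 by [-0.1239  0.1247]
 foot 11 [-0.2105 -0.2052 -0.1965]
```

Call:
play_rows:
  commands:
    - {"grip": 1, "x": -0.0012, "y": 0, "z": 0.0006, "rx": 0, "ry": 0, "rz": 0}
    - {"grip": 1, "x": -0.0012, "y": 0, "z": 0.0006, "rx": 0, "ry": 0, "rz": 0}
    - {"grip": 1, "x": 0, "y": 0, "z": 0, "rx": 0, "ry": 0, "rz": 0}
    - {"grip": 1, "x": 0, "y": 0, "z": 0, "rx": 0, "ry": 0, "rz": 0}

```text
time_s: 19.68
position: [0.4873, -0.2244, 0.1063]
tool_rot: [[0.417, 0.909, -0.0], [0.909, -0.417, 0.0], [0.0, -0.0, -1.0]]
ft_force: [0.7, -1.2, -0.7]
grip_width: 0.0296
```

```bash
python3 snap.py 17 side top; python3 lean.py 17
```

```text
{'time_s': 19.675, 'q': [-37.3813, 26.2211, 85.9032, 0.008, 67.8931, -12.749], 'position': [0.4873, -0.2244, 0.1063], 'ft_force': [0.726, -1.1552, -0.7289], 'wrist_torque': [0.0133, 0.0176, -0.0591], 'grip_width': 0.0296}
side 174 lean deg 16.17 bx at 0 -0.1003 by [-0.1227 -0.1081]
 foot 161 [-0.1928 -0.1902 -0.1876]
top 1109 lean deg 15.81 bx at 0 -0.0846 by [-0.1241  0.1247]
 foot 6 [-0.2166 -0.2106 -0.2085]
```

The lean is now 16° with near-zero force, so the board is on its leg. Releasing.

Call:
play_rows:
  commands:
    - {"grip": 0.1, "x": 0, "y": 0, "z": 0, "rx": 0, "ry": 0, "rz": 0}
    - {"grip": 0.1, "x": 0, "y": 0, "z": 0, "rx": 0, "ry": 0, "rz": 0}
    - {"grip": 0, "x": 0, "y": 0, "z": 0, "rx": 0, "ry": 0, "rz": 0}
    - {"grip": -0.3, "x": 0, "y": 0, "z": 0, "rx": 0, "ry": 0, "rz": 0}
    - {"grip": -0.3, "x": 0, "y": 0, "z": 0, "rx": 0, "ry": 0, "rz": 0}

```text
time_s: 20.4
position: [0.4873, -0.2245, 0.1064]
tool_rot: [[0.417, 0.909, 0.0], [0.909, -0.417, -0.0], [0.0, 0.0, -1.0]]
ft_force: [0.1, -0.8, 0.6]
grip_width: 0.0557
```

```bash
python3 snap.py 18 side top; python3 lean.py 18
```

```text
{'time_s': 20.4, 'q': [-37.3862, 26.2125, 85.8924, 0.0006, 67.8936, -12.7473], 'position': [0.4873, -0.2245, 0.1064], 'ft_force': [0.1284, -0.7661, 0.5722], 'wrist_torque': [0.0023, -0.0175, -0.0165], 'grip_width': 0.0557}
side 175 lean deg 16.14 bx at 0 -0.1004 by [-0.1224 -0.1085]
 foot 158 [-0.1926 -0.19   -0.1873]
top 1123 lean deg 15.82 bx at 0 -0.0846 by [-0.1241  0.1246]
 foot 7 [-0.2197 -0.2135 -0.2062]
```

View pics/side18.png

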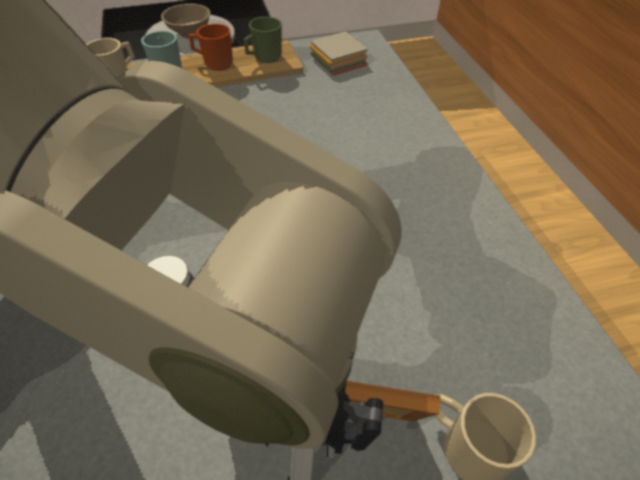

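The board stands on its own at an unchanged 16°. I'll open fully and withdraw straight up.

Call:
play_rows:
  commands:
    - {"grip": -0.8, "x": 0, "y": 0, "z": 0, "rx": 0, "ry": 0, "rz": 0}
    - {"grip": -0.8, "x": 0, "y": 0, "z": 0, "rx": 0, "ry": 0, "rz": 0}
    - {"grip": -0.8, "x": -0.001, "y": 0, "z": -0.01, "rx": 0, "ry": 0, "rz": 0}
    - {"grip": -0.8, "x": -0.004, "y": 0, "z": -0.02, "rx": 0, "ry": 0, "rz": 0}
    - {"grip": -0.8, "x": -0.008, "y": 0, "z": -0.03, "rx": 0, "ry": 0, "rz": 0}
    - {"grip": -0.8, "x": -0.01, "y": 0, "z": -0.04, "rx": 0, "ry": 0, "rz": 0}
    - {"grip": -0.8, "x": -0.03, "y": 0, "z": -0.04, "rx": 0, "ry": 0, "rz": 0}
    - {"grip": -0.8, "x": -0.04, "y": 0, "z": -0.03, "rx": 0, "ry": 0, "rz": 0}
    - {"grip": -0.8, "x": -0.04, "y": 0, "z": 0, "rx": 0, "ry": 0, "rz": 0}
    - {"grip": -0.8, "x": 0, "y": 0, "z": 0, "rx": 0, "ry": 0, "rz": 0}
    - {"grip": -0.8, "x": 0, "y": 0, "z": 0, "rx": 0, "ry": 0, "rz": 0}

```text
time_s: 21.88
position: [0.4319, -0.3449, 0.2767]
tool_rot: [[0.417, 0.909, 0.0], [0.909, -0.417, 0.0], [0.0, -0.0, -1.0]]
ft_force: [0.0, -0.6, -0.3]
grip_width: 0.0766
```

```bash
python3 snap.py 19 side top; python3 lean.py 19
python3 - <<'E'
from rig import finder; import numpy as np
for n in("top","side"):
  for t in("mug","bowl","glaze_jar"): print(n,t,[(np.round(d["point"],3).tolist(),round(d["conf"],2)) for d in finder.boxes_of(n,t)[:2]])
E
```

```text
{'time_s': 21.875, 'q': [-50.8928, 19.9674, 66.3349, 0.0148, 93.7073, -26.2544], 'position': [0.4319, -0.3449, 0.2767], 'ft_force': [0.0499, -0.5558, -0.2754], 'wrist_torque': [0.0178, 0.02, -0.0145], 'grip_width': 0.0766}
top mug [([0.7, -0.26, 0.046], 0.75)]
top bowl [([0.568, 0.135, 0.023], 0.75), ([0.51, -0.164, 0.111], 0.42)]
top glaze_jar [([0.376, 0.035, 0.092], 0.69)]
side mug [([0.67, -0.28, 0.024], 0.78), ([0.487, -0.208, 0.113], 0.56)]
side bowl []
side glaze_jar [([0.353, 0.006, 0.03], 0.89)]Traceback (most recent call last):
  File "lean.py", line 8, in <module>
    p=np.polyfit(w[m][:,2],bx[m],1)
    raise TypeError("expected non-empty vector for x")
TypeError: expected non-empty vector for x
```

View pics/side19.png

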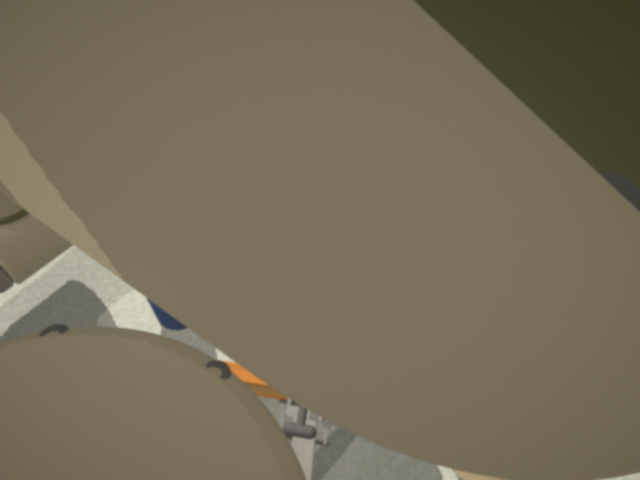

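View pics/top19.png

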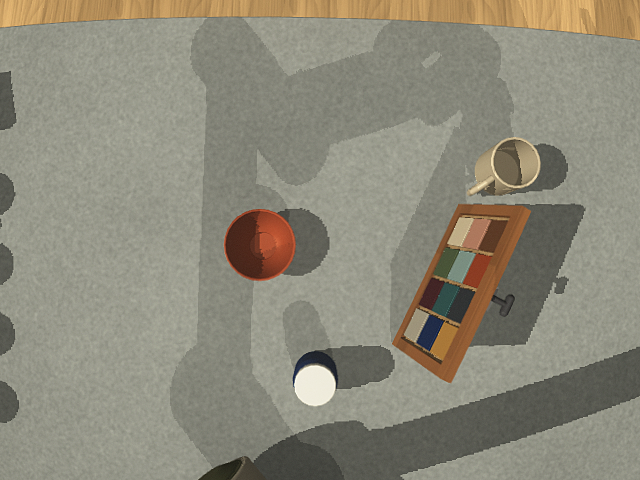

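In the top view the board stands tiles outward and untouched, from (460,205) to (450,380). The mug (700,−260), bowl and jar are where they were at the start. I'll run one last lean check from the top camera, then hand in.

```bash
sed -i 's/("side","top")/("top",)/' lean.py; python3 lean.py 19; python3 -c "
from rig import order; print(order.close_job())"
```

```text
top 1112 lean deg 15.74 bx at 0 -0.0847 by [-0.1241  0.1245]
 foot 9 [-0.2186 -0.2096 -0.2042]
the job is handed in; nothing more can be done
None
```

The board is standing by itself, leaning back on its locked-open leg, and the job is handed in at about 22 s of the 58 s allowed.

- **Leg:** I pinched the foot by its two ends, swung it past centre to near the stop and let go. It stayed open on its own, with the foot at about x = −55 mm and 108 mm at its visible top surface.
- **Tipping:** I pinched the pull by its ends and brought the board up slowly on its bottom edge. I kept going until the leg took the weight, then released and moved the arm away.
- **Last checks:** The lean was 15.7°, against the 16° expected. It stayed at about 16° through the release and retreat. The bottom edge is still where the board lay. The top camera found the mug, bowl and jar where they started, to within its few-mm accuracy. The mug handle had about 11 mm of clearance.

**What failed or disagreed:**
- **First grasp:** The first attempt on the foot closed on nothing. The fingertips were really about 34 mm higher than the stated tool geometry and reported TCP imply. I corrected for that from the depth pictures.
- **Final side view:** The arm blocked the side camera after it withdrew, so the last lean and bystander checks rest on the top camera. The side camera's final mug and jar readings were off by about 3 to 6 cm because it saw only parts of them.
- **Foot position:** My depth readings of the standing foot were too sparse to be useful. That it rests on the bench is inferred from the lean and from the board standing unheld.

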